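Change over the slide scanner and start the requested scan

ROBOT

A 7-joint arm with a two-finger parallel gripper is mounted at the origin on the work surface. World frame = base frame: x ahead of the robot, y to its left, z up, the work surface at z = 0. Lengths are in m, angles in rad, forces in N, time in s.
With the tool pointing down it reaches from about 0.4 to 0.85 m from the base axis. Payload 4.4 kg.
Tool frame: the origin (TCP) lies on the centre line of the jaws, within the pads' length; the fingertips stand ahead of it and the grasp point (between the pads) lies 6 mm ahead of it (r.tip_reach is the z of the fingertips in the tool frame, in m); z points along the fingers, x is the direction in which the jaws open and shut, and the axes are right-handed (so a half turn about z gives the same grasp; the last joint's range is limited). The gripper opens to 94 mm and grips with 3 to 60 N. Pads are 16 mm wide; open, the fingers measure 119 mm over their backs; the gripper's body (75 mm by 177 mm) begins 78 mm behind the grasp point.
Start: joints at [-1.231, 0.628, 0.038, 1.517, -0.027, 0.996, -0.02], TCP at [0.257, 0.597, 0.23] pointing down, gripper open.
Joint ranges: [-3.06, 3.06], [-0.37, 2.12], [-1.25, 1.32], [0.18, 2.47], [-1.1, 4.24], [0.23, 1.98], [-2.94, 2.94]. Speed limits (rad/s): [2.57, 2.57, 3.14, 3.14, 3.14, 3.14, 3.14].

INTERFACE

Orientations are given as a 3x3 rotation matrix whose columns are the frame's x, y, z axes.
In Python, from cell import readout, cams, r, look_for gives the robot as it stands.
- The arm moves only by the shell command python3 -m jog 'ROWS' [OPENING]. ROWS is JSON, a list that holds one entry, the list of rows, each a list of 4 numbers: the shift along the tool's x, y, z scaled (see below), then the turn about the tool's z scaled (see below). A call has exactly 8 rows; each row shifts and turns the commanded pose from where the row before left it, along the tool's axes as they then stand; what a row does not reach is not made up. The controller multiplies each number of a shift by 0.1 m and each number of a turn by 30 degrees. A row lasts 1/12 s, in which the tool goes at most 41.7 mm and 7.16 degrees, less where a joint would pass 70% of its speed; a pose out of reach is approached as far as the arm can. A call with a number of a shift or a turn outside -1 to 1 is refused whole. A call with a gripper value outside its range is refused whole. OPENING is the opening, from 0 (shut) to 1 (fully open), set as the call begins (- or left out, the last holds). The fingers move at their own pace and stop on an object; the grip force is fixed at half the most. Time passes only in rows, so rows that do not move let the fingers close, or fill a call up. It gives the time, the measured TCP pose, the force and the opening at its end, in the units of the state.
- readout.observe(): the state, without advancing time (a new reading comes with each control period).
- cams.grab_frame(name): name is "scene" or "top" or "wrist"; returns a dict with "pixels" (400x640x3 uint8, blue, green, red), "depth" (400x640 float32, m along the optical axis (not along the pixel's ray), 0 where there is no reading), "mtx" (3x3 intrinsics, pixels), "view" (4x4, takes a point from world to camera coordinates); the wrist camera has in their place "T_tool_cam" (4x4, takes a point from camera to tool coordinates, whose origin is the TCP and whose axes are the tool frame's). Camera axes: x right, y down, z forward; pixel columns grow to the right and rows downward; lengths in m; the calibration is good to about 2 mm. The wrist camera is an equidistant fisheye: a pixel r from the principal point sees the ray r / f radians off the axis. A picture is of the moment at which its call begins: read the wrist's pose just before it.
- r.job_done(): hands the job in, once; it reports no verdict.
Trained networks look in a picture, given as the dict that the camera call returned (one of the last four; its "shot" number tells which), for a name from the list of things; names that differ only in an ending like _2 or _b are one class to them, and where a whole thing is asked for, a point or a joint stands for the part that bears it (a point fixed in the world has none). Each returns a list of dicts, best first, with "score" (0 to 1); they miss things now and then, are a little off and sometimes report something else, mostly with a low value. They report only what shows in the picture. A call takes as long as a camera call. They do not tell look-alikes from the thing itself.
- look_for(picture, thing): "rect" ([centre column, centre row, width, height] in pixels, round what is visible of it).
The state is a dict: "time_s": time; "qpos": joint angles; "dq": joint speeds; "effort": joint torques, N m; "eef_pos": TCP position; "orientation": TCP orientation; "contact_force": force on the tool from outside, world axes, zero at the start; "moment": the same for the moment, N m; "gripper_width": finger opening in m.
Only numpy, scipy, OpenCV 4.12 (cv2) and the standard library are available. Lean on these libraries where they do the work, as an engineer would, in place of code of your own. Each camera call takes 0.05 s, during which the arm holds its last target.

TASK

Turn the slide scanner's dial to the white pause mark; with it there, take out the finished paddles (green fins) and lay them flat in the steel tray, and slide every new paddle (orange fin) nose first into a bay of its own, fully home against the stop. When that is all done, turn the dial to the mark of the same colour as the tile in the black frame of the request board. Leave the tube rack, the jar and the mouse where they stand.

Things in the scene. Friction and masses are not known exactly. Their poses are not given: they have to be found in the camera images.
- paddle1: slide paddle: flat aluminium blade 120 long (x) x 50 wide x 5 thick with a glass slide; origin at the centre of the underside, +x towards the nose. Upright orange grip fin near the tail: 30 long (x) x 12 thick (y), z = 5 to 55, centred at x = -41 mm. About 100 g. New, to be loaded: flat on the bench, right of the scanner. 2 to 4 alike are present, absent ones read None.
- paddle2: slide paddle: flat aluminium blade 120 long (x) x 50 wide x 5 thick with a glass slide; origin at the centre of the underside, +x towards the nose. Upright orange grip fin near the tail: 30 long (x) x 12 thick (y), z = 5 to 55, centred at x = -41 mm. About 100 g. New, to be loaded: flat on the bench, right of the scanner. 2 to 4 alike are present, absent ones read None.
- paddle3: slide paddle: flat aluminium blade 120 long (x) x 50 wide x 5 thick with a glass slide; origin at the centre of the underside, +x towards the nose. Upright orange grip fin near the tail: 30 long (x) x 12 thick (y), z = 5 to 55, centred at x = -41 mm. About 100 g. New, to be loaded: flat on the bench, right of the scanner. 2 to 4 alike are present, absent ones read None.
- paddle4: slide paddle: flat aluminium blade 120 long (x) x 50 wide x 5 thick with a glass slide; origin at the centre of the underside, +x towards the nose. Upright orange grip fin near the tail: 30 long (x) x 12 thick (y), z = 5 to 55, centred at x = -41 mm. About 100 g. New, to be loaded: flat on the bench, right of the scanner. 2 to 4 alike are present, absent ones read None.
- done1: finished slide paddle: same size and axes as paddle1, but its fin is green. 1 or 2 are present (absent ones read None), at the start fully home in a bay
- done2: finished slide paddle: same size and axes as paddle1, but its fin is green. 1 or 2 are present (absent ones read None), at the start fully home in a bay
- tray: fixed steel tray for finished paddles, left of the scanner: 180 (x) x 160 x 12 mm outside, walls 4 thick, floor 4 mm above the bench; origin at its underside's centre
- scanner: slide scanner: fixed white housing 170 deep (x) x 360 wide x 60 high with four bays in its front face; origin at its underside's centre on the bench, face at x = -85 mm towards the robot, +x into the bays. A grey shelf, top 10 mm above the bench, runs 55 mm out of the face and on inside as the bays' floor.
- bay1 (a point): bay 1 of the scanner, counted from the robot's right: centre of the mouth, in the plane of the face, on the floor, 10 mm above the bench; axes as the scanner's, +x into the bay. Bays are level slots 54 wide x 9 high, 76 deep from face to a solid stop, 80 mm apart.
- bay2 (a point): bay 2 of the scanner, counted from the robot's right: centre of the mouth, in the plane of the face, on the floor, 10 mm above the bench; axes as the scanner's, +x into the bay. Black walls between bays have pointed noses, 14 mm out of the face and no higher than the bay's roof (9 mm above this point), that funnel a paddle in.
- bay3 (a point): bay 3 of the scanner, counted from the robot's right: centre of the mouth, in the plane of the face, on the floor, 10 mm above the bench; axes as the scanner's, +x into the bay. A paddle fully home touches the stop: its origin is then 16 mm inside the face and its fin stays outside over the shelf.
- bay4 (a point): bay 4 of the scanner, counted from the robot's right: centre of the mouth, in the plane of the face, on the floor, 10 mm above the bench; axes as the scanner's, +x into the bay. Any new paddle may go in any bay.
- dial (a joint): selector dial on the scanner's top, rad, growing clockwise from above. Click detents (about 0.05 N m) at -0.6 blue, 0 white (pause), 0.6 yellow, 1.2 red mark; end stops -0.75, 1.35. The white line on one end of the grip bar points to the mark, at 0 to the scanner's front (-x). Let go within 0.2 rad of a mark it settles there.
- dial_grip (a point): point on the dial's vertical axis at the height to grip, 99 mm above the bench. Black grip bar 50 long (this point's x) x 14 thick (y), from 25 mm below the point to 5 mm above; turns with the dial, pointer end at this point's -x. Below the bar is a disc of radius 26.
- now_place (a point): centre of the black-framed place on the grey request board (75 x 155 mm, fixed, flat, 8 thick), beyond the paddles: the tile in it is the scan that is wanted now
- tile_blue: blue request tile, 46 x 34 x 5 mm, fixed on the request board; origin at its underside's centre. One of the three tiles lies in the framed place, the other two outside it
- tile_yellow: yellow request tile, 46 x 34 x 5 mm, fixed on the request board; origin at its underside's centre. One of the three tiles lies in the framed place, the other two outside it
- tile_red: red request tile, 46 x 34 x 5 mm, fixed on the request board; origin at its underside's centre. One of the three tiles lies in the framed place, the other two outside it
- tube_rack: bystander: wire rack with capped tubes, 100 x 60 mm, 88 high; origin at its underside's centre, loose
- jar: bystander: jar with a yellow lid, 60 mm across, 80 high; origin at its underside's centre, loose
- mouse: bystander: black computer mouse about 85 x 60 x 30 mm; origin at its underside, loose
Things that resemble listed ones, but are neither listed nor needed, are in the scene too. Leave any pink or purple look-alike of the paddle3 alone. What is shaped like the done2 but purple is not meant.

How it is judged:
On the way, in this order (a step that is already met when the one before it is completed fails the run):
1. the dial stands at the white mark (value of joint dial between -0.15 and 0.15 rad), for 0.2 s.
2. every new paddle is fully home in a bay and every finished one lies flat in the tray while the dial stands at white (all of step 1 and ((x of paddle1 in the frame of bay1 between 0.01 and 0.022 m and y of paddle1 in the frame of bay1 between -0.006 and 0.006 m and z of paddle1 in the frame of bay1 between -0.004 and 0.005 m and angle between the x axis of paddle1 and the x axis of bay1, either way round below 0.1 rad) or (x of paddle1 in the frame of bay2 between 0.01 and 0.022 m and y of paddle1 in the frame of bay2 between -0.006 and 0.006 m and z of paddle1 in the frame of bay2 between -0.004 and 0.005 m and angle between the x axis of paddle1 and the x axis of bay2, either way round below 0.1 rad) or (x of paddle1 in the frame of bay3 between 0.01 and 0.022 m and y of paddle1 in the frame of bay3 between -0.006 and 0.006 m and z of paddle1 in the frame of bay3 between -0.004 and 0.005 m and angle between the x axis of paddle1 and the x axis of bay3, either way round below 0.1 rad) or (x of paddle1 in the frame of bay4 between 0.01 and 0.022 m and y of paddle1 in the frame of bay4 between -0.006 and 0.006 m and z of paddle1 in the frame of bay4 between -0.004 and 0.005 m and angle between the x axis of paddle1 and the x axis of bay4, either way round below 0.1 rad)) and ((x of paddle2 in the frame of bay1 between 0.01 and 0.022 m and y of paddle2 in the frame of bay1 between -0.006 and 0.006 m and z of paddle2 in the frame of bay1 between -0.004 and 0.005 m and angle between the x axis of paddle2 and the x axis of bay1, either way round below 0.1 rad) or (x of paddle2 in the frame of bay2 between 0.01 and 0.022 m and y of paddle2 in the frame of bay2 between -0.006 and 0.006 m and z of paddle2 in the frame of bay2 between -0.004 and 0.005 m and angle between the x axis of paddle2 and the x axis of bay2, either way round below 0.1 rad) or (x of paddle2 in the frame of bay3 between 0.01 and 0.022 m and y of paddle2 in the frame of bay3 between -0.006 and 0.006 m and z of paddle2 in the frame of bay3 between -0.004 and 0.005 m and angle between the x axis of paddle2 and the x axis of bay3, either way round below 0.1 rad) or (x of paddle2 in the frame of bay4 between 0.01 and 0.022 m and y of paddle2 in the frame of bay4 between -0.006 and 0.006 m and z of paddle2 in the frame of bay4 between -0.004 and 0.005 m and angle between the x axis of paddle2 and the x axis of bay4, either way round below 0.1 rad)) and ((x of paddle3 in the frame of bay1 between 0.01 and 0.022 m and y of paddle3 in the frame of bay1 between -0.006 and 0.006 m and z of paddle3 in the frame of bay1 between -0.004 and 0.005 m and angle between the x axis of paddle3 and the x axis of bay1, either way round below 0.1 rad) or (x of paddle3 in the frame of bay2 between 0.01 and 0.022 m and y of paddle3 in the frame of bay2 between -0.006 and 0.006 m and z of paddle3 in the frame of bay2 between -0.004 and 0.005 m and angle between the x axis of paddle3 and the x axis of bay2, either way round below 0.1 rad) or (x of paddle3 in the frame of bay3 between 0.01 and 0.022 m and y of paddle3 in the frame of bay3 between -0.006 and 0.006 m and z of paddle3 in the frame of bay3 between -0.004 and 0.005 m and angle between the x axis of paddle3 and the x axis of bay3, either way round below 0.1 rad) or (x of paddle3 in the frame of bay4 between 0.01 and 0.022 m and y of paddle3 in the frame of bay4 between -0.006 and 0.006 m and z of paddle3 in the frame of bay4 between -0.004 and 0.005 m and angle between the x axis of paddle3 and the x axis of bay4, either way round below 0.1 rad)) and ((x of paddle4 in the frame of bay1 between 0.01 and 0.022 m and y of paddle4 in the frame of bay1 between -0.006 and 0.006 m and z of paddle4 in the frame of bay1 between -0.004 and 0.005 m and angle between the x axis of paddle4 and the x axis of bay1, either way round below 0.1 rad) or (x of paddle4 in the frame of bay2 between 0.01 and 0.022 m and y of paddle4 in the frame of bay2 between -0.006 and 0.006 m and z of paddle4 in the frame of bay2 between -0.004 and 0.005 m and angle between the x axis of paddle4 and the x axis of bay2, either way round below 0.1 rad) or (x of paddle4 in the frame of bay3 between 0.01 and 0.022 m and y of paddle4 in the frame of bay3 between -0.006 and 0.006 m and z of paddle4 in the frame of bay3 between -0.004 and 0.005 m and angle between the x axis of paddle4 and the x axis of bay3, either way round below 0.1 rad) or (x of paddle4 in the frame of bay4 between 0.01 and 0.022 m and y of paddle4 in the frame of bay4 between -0.006 and 0.006 m and z of paddle4 in the frame of bay4 between -0.004 and 0.005 m and angle between the x axis of paddle4 and the x axis of bay4, either way round below 0.1 rad)) and x of done1 in the frame of tray between -0.07 and 0.07 m and y of done1 in the frame of tray between -0.06 and 0.06 m and z of each of done1, done2 in the frame of tray below 0.009 m and angle between each of done1, done2's own z axis and vertical below 0.06 rad and x of done2 in the frame of tray between -0.07 and 0.07 m and y of done2 in the frame of tray between -0.06 and 0.06 m), for 0.2 s.
3. the dial stands at the mark of the framed tile's colour (((horizontal distance between tile_blue and now_place below 0.02 m and value of joint dial between -0.75 and -0.45 rad) or (horizontal distance between tile_yellow and now_place below 0.02 m and value of joint dial between 0.45 and 0.75 rad) or (horizontal distance between tile_red and now_place below 0.02 m and value of joint dial between 1.05 and 1.35 rad))), for 0.2 s.
At the end, for the whole second after the job is handed in: Every finished paddle lies flat in the tray and every new paddle nose first in a bay, within 6 mm of the stop, level and straight on the bay's floor, released and at rest, and the dial stands within 0.15 rad of the mark of the framed tile's colour (((horizontal distance between tile_blue and now_place below 0.02 m and value of joint dial between -0.75 and -0.45 rad) or (horizontal distance between tile_yellow and now_place below 0.02 m and value of joint dial between 0.45 and 0.75 rad) or (horizontal distance between tile_red and now_place below 0.02 m and value of joint dial between 1.05 and 1.35 rad)) and ((x of paddle1 in the frame of bay1 between 0.01 and 0.022 m and y of paddle1 in the frame of bay1 between -0.006 and 0.006 m and z of paddle1 in the frame of bay1 between -0.004 and 0.005 m and angle between the x axis of paddle1 and the x axis of bay1, either way round below 0.1 rad) or (x of paddle1 in the frame of bay2 between 0.01 and 0.022 m and y of paddle1 in the frame of bay2 between -0.006 and 0.006 m and z of paddle1 in the frame of bay2 between -0.004 and 0.005 m and angle between the x axis of paddle1 and the x axis of bay2, either way round below 0.1 rad) or (x of paddle1 in the frame of bay3 between 0.01 and 0.022 m and y of paddle1 in the frame of bay3 between -0.006 and 0.006 m and z of paddle1 in the frame of bay3 between -0.004 and 0.005 m and angle between the x axis of paddle1 and the x axis of bay3, either way round below 0.1 rad) or (x of paddle1 in the frame of bay4 between 0.01 and 0.022 m and y of paddle1 in the frame of bay4 between -0.006 and 0.006 m and z of paddle1 in the frame of bay4 between -0.004 and 0.005 m and angle between the x axis of paddle1 and the x axis of bay4, either way round below 0.1 rad)) and ((x of paddle2 in the frame of bay1 between 0.01 and 0.022 m and y of paddle2 in the frame of bay1 between -0.006 and 0.006 m and z of paddle2 in the frame of bay1 between -0.004 and 0.005 m and angle between the x axis of paddle2 and the x axis of bay1, either way round below 0.1 rad) or (x of paddle2 in the frame of bay2 between 0.01 and 0.022 m and y of paddle2 in the frame of bay2 between -0.006 and 0.006 m and z of paddle2 in the frame of bay2 between -0.004 and 0.005 m and angle between the x axis of paddle2 and the x axis of bay2, either way round below 0.1 rad) or (x of paddle2 in the frame of bay3 between 0.01 and 0.022 m and y of paddle2 in the frame of bay3 between -0.006 and 0.006 m and z of paddle2 in the frame of bay3 between -0.004 and 0.005 m and angle between the x axis of paddle2 and the x axis of bay3, either way round below 0.1 rad) or (x of paddle2 in the frame of bay4 between 0.01 and 0.022 m and y of paddle2 in the frame of bay4 between -0.006 and 0.006 m and z of paddle2 in the frame of bay4 between -0.004 and 0.005 m and angle between the x axis of paddle2 and the x axis of bay4, either way round below 0.1 rad)) and ((x of paddle3 in the frame of bay1 between 0.01 and 0.022 m and y of paddle3 in the frame of bay1 between -0.006 and 0.006 m and z of paddle3 in the frame of bay1 between -0.004 and 0.005 m and angle between the x axis of paddle3 and the x axis of bay1, either way round below 0.1 rad) or (x of paddle3 in the frame of bay2 between 0.01 and 0.022 m and y of paddle3 in the frame of bay2 between -0.006 and 0.006 m and z of paddle3 in the frame of bay2 between -0.004 and 0.005 m and angle between the x axis of paddle3 and the x axis of bay2, either way round below 0.1 rad) or (x of paddle3 in the frame of bay3 between 0.01 and 0.022 m and y of paddle3 in the frame of bay3 between -0.006 and 0.006 m and z of paddle3 in the frame of bay3 between -0.004 and 0.005 m and angle between the x axis of paddle3 and the x axis of bay3, either way round below 0.1 rad) or (x of paddle3 in the frame of bay4 between 0.01 and 0.022 m and y of paddle3 in the frame of bay4 between -0.006 and 0.006 m and z of paddle3 in the frame of bay4 between -0.004 and 0.005 m and angle between the x axis of paddle3 and the x axis of bay4, either way round below 0.1 rad)) and ((x of paddle4 in the frame of bay1 between 0.01 and 0.022 m and y of paddle4 in the frame of bay1 between -0.006 and 0.006 m and z of paddle4 in the frame of bay1 between -0.004 and 0.005 m and angle between the x axis of paddle4 and the x axis of bay1, either way round below 0.1 rad) or (x of paddle4 in the frame of bay2 between 0.01 and 0.022 m and y of paddle4 in the frame of bay2 between -0.006 and 0.006 m and z of paddle4 in the frame of bay2 between -0.004 and 0.005 m and angle between the x axis of paddle4 and the x axis of bay2, either way round below 0.1 rad) or (x of paddle4 in the frame of bay3 between 0.01 and 0.022 m and y of paddle4 in the frame of bay3 between -0.006 and 0.006 m and z of paddle4 in the frame of bay3 between -0.004 and 0.005 m and angle between the x axis of paddle4 and the x axis of bay3, either way round below 0.1 rad) or (x of paddle4 in the frame of bay4 between 0.01 and 0.022 m and y of paddle4 in the frame of bay4 between -0.006 and 0.006 m and z of paddle4 in the frame of bay4 between -0.004 and 0.005 m and angle between the x axis of paddle4 and the x axis of bay4, either way round below 0.1 rad)) and x of done1 in the frame of tray between -0.07 and 0.07 m and y of done1 in the frame of tray between -0.06 and 0.06 m and z of each of done1, done2 in the frame of tray below 0.009 m and angle between each of done1, done2's own z axis and vertical below 0.06 rad and x of done2 in the frame of tray between -0.07 and 0.07 m and y of done2 in the frame of tray between -0.06 and 0.06 m and linear speed of each of paddle1, paddle2, paddle3, paddle4, done1, done2 below 0.02 m/s); the robot touches nothing.
It fails at once if the tube rack is moved more than 40 mm or tipped (distance of tube_rack from where it was at the start of the episode above 0.04 m or angle between tube_rack's own z axis and vertical above 0.5 rad).
It fails at once if the jar is moved more than 40 mm or tipped (distance of jar from where it was at the start of the episode above 0.04 m or angle between jar's own z axis and vertical above 0.5 rad).
It fails at once if the mouse is moved more than 40 mm or tipped (distance of mouse from where it was at the start of the episode above 0.04 m or angle between mouse's own z axis and vertical above 0.5 rad).
Of paddle1, paddle2, paddle3, paddle4 only 2 to 4 are there at a start; the rules pass over those that are not, and their reading is None.
Of done1, done2 only 1 to 2 are there at a start; the rules pass over those that are not, and their reading is None.
At some moment in a run one of paddle1, paddle2, paddle3, paddle4 may be knocked a few centimetres aside while the robot is not near it.
Once in a run the grip may slacken for a moment while it holds something.
It also fails if it takes over 210 s, if anything falls off the work surface, if the arm or the gripper's body presses on something with over 40 N, if the wrist force passes 120 N, or if a joint passes its speed limit or range.

## Working session

There is one attempt and no reset: what is moved stays moved. The work goes in short steps, Python scripts to look and compute and a shell command to move; the robot and the scene stay as the last step left them, time stands still between calls to the robot, and variables do not carry over. Pictures are saved under pics/ and viewed, and the job is handed in when it is done.

```bash
ls; mkdir -p pics; cat > h.py <<'E'
import numpy as np, cv2
from cell import readout, cams, r, look_for
def save(f,n): cv2.imwrite('pics/%s.png'%n,f['pixels'])
def w(f,u,v,d=None):
    if d is None: d=f['depth'][int(round(v)),int(round(u))]
    K=f['mtx'];c=np.array([(u-K[0,2])/K[0,0]*d,(v-K[1,2])/K[1,1]*d,d])
    V=f['view'];return V[:3,:3].T@(c-V[:3,3])
def cloud(f):
    K=f['mtx'];d=f['depth'];v,u=np.mgrid[:400,:640]
    c=np.stack([(u-K[0,2])/K[0,0]*d,(v-K[1,2])/K[1,1]*d,d],-1)
    V=f['view'];return (c-V[:3,3])@V[:3,:3]
E
python3 - <<'E'
from h import *
s=readout.observe(); print({k:np.round(v,3).tolist() for k,v in s.items()}, r.tip_reach)
for n in ("scene","top","wrist"):
    f=cams.grab_frame(n); save(f,n+'0'); np.savez('pics/%s0.npz'%n,**{k:v for k,v in f.items()})
    print(n,{k:np.round(v,3).tolist() for k,v in f.items() if k not in('pixels','depth')})
    for t in ("paddle1","done1","tray","scanner","dial","tile_blue","tile_yellow","tile_red","tube_rack","jar","mouse"):
        print(t,[(round(x['score'],2),np.round(x['rect']).tolist()) for x in look_for(f,t)][:6])
E
```

```text
pics
{'time_s': 0.0, 'qpos': [-1.231, 0.629, 0.038, 1.518, -0.027, 0.996, -0.02], 'dq': [-0.0, 0.0, 0.0, -0.001, 0.002, 0.001, -0.001], 'effort': [0.001, -54.975, 1.143, -18.663, -0.052, 0.024, 0.0], 'eef_pos': [0.256, 0.597, 0.23], 'orientation': [[0.395, 0.919, -0.001], [0.919, -0.395, -0.002], [-0.002, 0.0, -1.0]], 'contact_force': [-0.106, 0.389, 0.241], 'moment': [-0.024, 0.018, -0.01], 'gripper_width': 0.094} 0.025
scene {'mtx': [[371.779, 0.0, 325.176], [0.0, 371.779, 202.309], [0.0, 0.0, 1.0]], 'view': [[-0.485, 0.875, 0.014, 0.301], [0.515, 0.298, -0.804, -0.199], [-0.707, -0.383, -0.595, 1.73], [0.0, 0.0, 0.0, 1.0]], 'shot': 1}
paddle1 [(0.72, [277.0, 187.0, 26.0, 24.0]), (0.72, [268.0, 210.0, 28.0, 27.0]), (0.6, [238.0, 203.0, 29.0, 22.0]), (0.59, [315.0, 170.0, 13.0, 18.0]), (0.48, [310.0, 197.0, 19.0, 25.0])]
done1 [(0.88, [419.0, 204.0, 36.0, 19.0]), (0.71, [342.0, 250.0, 121.0, 82.0]), (0.57, [345.0, 220.0, 2.0, 8.0])]
tray [(0.9, [451.0, 264.0, 64.0, 56.0])]
scanner [(0.59, [340.0, 251.0, 128.0, 82.0])]
dial [(0.76, [338.0, 233.0, 20.0, 15.0]), (0.32, [460.0, 214.0, 3
[... 1016 characters left out ...]
[274.0, 167.0, 129.0, 89.0]), (0.46, [352.0, 133.0, 11.0, 9.0])]
tube_rack [(0.78, [166.0, 278.0, 39.0, 41.0])]
jar [(0.89, [481.0, 182.0, 27.0, 26.0])]
mouse [(0.92, [453.0, 270.0, 25.0, 31.0])]
wrist {'mtx': [[309.707, 0.0, 322.085], [0.0, 309.707, 197.552], [0.0, 0.0, 1.0]], 'T_tool_cam': [[1.0, -0.001, -0.001, 0.0], [0.001, 0.974, 0.227, -0.065], [0.001, -0.227, 0.974, -0.154], [0.0, 0.0, 0.0, 1.0]], 'shot': 3}
paddle1 []
done1 []
tray [(0.72, [274.0, 334.0, 95.0, 30.0]), (0.45, [5.0, 349.0, 10.0, 21.0])]
scanner [(0.17, [33.0, 382.0, 8.0, 13.0])]
dial []
tile_blue []
tile_yellow []
tile_red []
tube_rack [(0.92, [184.0, 252.0, 46.0, 36.0])]
jar []
mouse [(0.76, [8.0, 348.0, 12.0, 26.0])]
```

```bash
python3 - <<'E'
import cv2,numpy as np
a=cv2.imread('pics/top0.png'); cv2.imwrite('pics/top0c.png',cv2.resize(a[100:320,110:510],(800,440),interpolation=cv2.INTER_CUBIC))
a=cv2.imread('pics/scene0.png'); cv2.imwrite('pics/scene0c.png',cv2.resize(a[120:320,190:510],(800,500),interpolation=cv2.INTER_CUBIC))
E
```

```text
(no output)
```

View pics/top0c.png

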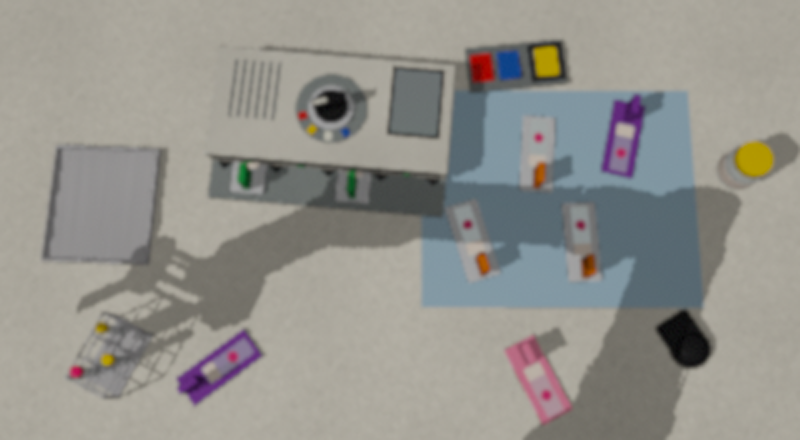

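View pics/scene0c.png

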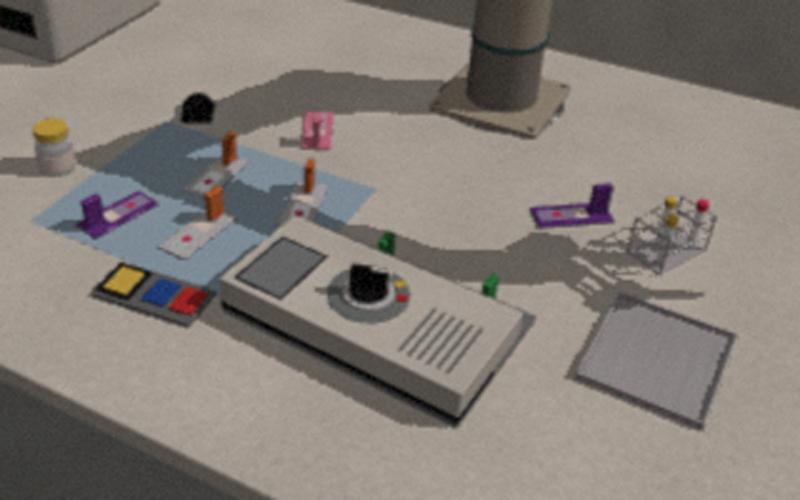

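View pics/wrist0.png

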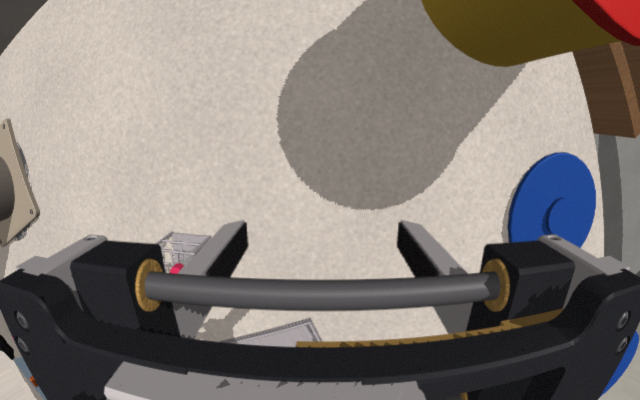

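The top view shows three orange-fin paddles at crop (540,150), (470,240) and (580,240), which is on the blue mat. The green fins are at (245,175) and (350,185), i.e. bays 4 and 2. The yellow tile at (546,62) is in the black frame. The dial pointer points left, near red. Purple and pink paddles are look-alikes. Next I'll measure the poses.

```bash
cat > meas.py <<'E'
from h import *
def rect(P,m):
    pts=P[m][:,:2].astype(np.float32)
    (c,s,a)=cv2.minAreaRect((pts*1000)); return np.round(c,1),np.round(s,1),round(a,2)
def hsv(f): return cv2.cvtColor(f['pixels'],cv2.COLOR_BGR2HSV)
def big(m):
    n,l,st,_=cv2.connectedComponentsWithStats(m.astype(np.uint8)); k=1+np.argmax(st[1:,4]); return l==k
E
python3 - <<'E'
from meas import *
for n in('top','scene'):
    f=dict(np.load('pics/%s0.npz'%n)); P=cloud(f); H=hsv(f); z=P[...,2]
    ok=(f['depth']>0)&(P[...,0]>.2)&(P[...,0]<1)&(abs(P[...,1])<.7)
    print(n,'bench z',np.median(z[ok&(abs(z)<.01)]))
    m=big(ok&(z>.05)&(z<.07)); print('scanner',m.sum(),rect(P,m),'z',np.median(z[m]))
    for name,lo,hi in(('orange',5,16),('green',50,80)):
        m=ok&(H[...,0]>=lo)&(H[...,0]<=hi)&(H[...,1]>150)&(H[...,2]>40)&(z>.012)
        nn,l,st,_=cv2.connectedComponentsWithStats(m.astype(np.uint8))
        for k in range(1,nn):
            if st[k,4]>8:
                q=P[l==k]; print(name,st[k].tolist(),'mean',np.round(q.mean(0),3),'zmax',q[:,2].max().round(3))
                t=q[q[:,2]>.04]
                if len(t): print('   top',np.round(t.mean(0),3),len(t))
    m=ok&(z>.075)&(z<.115)&(P[...,1]>-.05); print('dialhi',m.sum(), np.round(P[m].mean(0),3) if m.any() else '')
    m=ok&(z>.006)&(z<.02)&(P[...,1]>.2)&(P[...,0]>.45); 
    if m.any(): m=big(m); print('tray',rect(P,m),np.median(z[m]))
E
```

```text
top bench z 0.000299697253231719
scanner 6397 (array([657.6,  63.4]), array([360.8, 173.7]), 85.19) z 0.06019864357816203
orange [378, 182, 4, 11, 39] mean [ 0.56  -0.246  0.053] zmax 0.059
   top [ 0.56  -0.246  0.054] 37
orange [349, 227, 5, 10, 36] mean [ 0.428 -0.16   0.054] zmax 0.059
   top [ 0.428 -0.16   0.054] 36
orange [402, 228, 6, 10, 47] mean [ 0.424 -0.313  0.052] zmax 0.06
   top [ 0.425 -0.313  0.054] 42
green [230, 182, 5, 11, 36] mean [0.557 0.188 0.059] zmax 0.068
   top [0.557 0.188 0.06 ] 35
green [284, 186, 3, 11, 24] mean [0.544 0.03  0.065] zmax 0.07
   top [0.544 0.03  0.065] 24
dialhi 269 [0.508 0.192 0.091]
tray (array([560.3, 225.4]), array([52.3, 57.9]), 85.74) 0.010800781694490698
scene bench z -0.0005978378193877882
scanner 4016 (array([642.8,  67.5]), array([361.5, 214.3]), 85.36) z 0.05939806207885412
orange [279, 173, 5, 12, 48] mean [ 0.435 -0.309  0.037] zmax 0.058
   top [ 0.434 -0.309  0.049] 23
orange [312, 184, 3, 13, 35] mean [ 0.443 -0.154  0.039] zmax 0.058
   top [ 0.439 -0.155  0.051] 17
orange [272, 195, 7, 13, 69] mean [ 0.572 -0.242  0.037] zmax 0.057
   top [ 0.571 -0.243  0.05 ] 30
green [344, 214, 3, 6, 9] mean [0.552 0.038 0.061] zmax 0.071
   top [0.552 0.038 0.061] 9
green [384, 231, 4, 7, 15] mean [0.57  0.196 0.061] zmax 0.065
   top [0.57  0.196 0.061] 15
dialhi 222 [0.55  0.17  0.089]
tray (array([535.3, 416.6]), array([159.9, 170.9]), 88.15) 0.010779852262084999
```

```bash
cat > plan.py <<'E'
from h import *
import sys
# usage: plan.py x y z yaw_deg_of(-tool y)   -> how far, tool axes, scaled
a=[float(v) for v in sys.argv[1:]]
s=readout.observe();R=np.array(s['orientation']);p=np.array(s['eef_pos'])
fy=np.degrees(np.arctan2(-R[1,1],-R[0,1]))
print('t',round(s['time_s'],2),'p',p.round(4),'yaw',fy.round(2),'w',round(s['gripper_width'],4),'F',np.round(s['contact_force'],1),'q7',round(s['qpos'][6],2), 'tilt',np.degrees(np.arccos(-R[2,2])).round(2))
if a:
    d=np.array(a[:3])-p
    t=(fy-a[3]+180)%360-180 if len(a)>3 else 0
    print('turn scaled',round(t/30,3),'shift now',(R.T@d/.1).round(3))
    th=np.radians(t);Rz=np.array([[np.cos(th),-np.sin(th),0],[np.sin(th),np.cos(th),0],[0,0,1]])
    print('shift after turn',((R@Rz).T@d/.1).round(3))
E
python3 -m jog '[[[-0.249,0.287,-0.044,0],[-0.249,0.287,-0.044,0],[-0.249,0.287,-0.044,0],[-0.249,0.287,-0.044,0],[-0.249,0.287,-0.044,0],[-0.249,0.287,-0.044,0],[-0.249,0.287,-0.044,0],[-0.249,0.287,-0.044,0]]]' 0.5
python3 -m jog '[[[-0.249,0.287,-0.044,0],[-0.249,0.287,-0.044,0],[-0.249,0.287,-0.044,0],[-0.249,0.287,-0.044,0],[-0.249,0.287,-0.044,0],[-0.249,0.287,-0.044,0],[-0.249,0.287,-0.044,0],[-0.249,0.287,-0.044,0]]]'
python3 -m jog '[[[0,0,0,0.235],[0,0,0,0.235],[0,0,0,0.235],[0,0,0,0.235],[0,0,0,0.235],[0,0,0,0.235],[0,0,0,0.235],[0,0,0,0.235]]]'
python3 plan.py 0.52 0.05 0.30 -4.8
```

```text
time_s: 2.47
eef_pos: [0.3895, 0.3219, 0.2661]
orientation: [[0.395, 0.919, 0.0], [0.919, -0.395, 0.0], [0.001, 0.0, -1.0]]
contact_force: [0.6, 0.9, 0.3]
gripper_width: 0.0475
time_s: 3.13
eef_pos: [0.5218, 0.0481, 0.3014]
orientation: [[0.395, 0.919, 0.001], [0.919, -0.395, 0.0], [0.0, 0.0, -1.0]]
contact_force: [0.5, 1.0, 0.9]
gripper_width: 0.0471
time_s: 3.8
eef_pos: [0.5212, 0.05, 0.301]
orientation: [[0.985, 0.174, 0.0], [0.174, -0.985, 0.0], [0.0, -0.0, -1.0]]
contact_force: [0.3, -0.6, -0.2]
gripper_width: 0.0468
t 3.8 p [0.5212 0.05   0.301 ] yaw 100.0 w 0.0468 F [ 0.3 -0.6 -0.2] q7 0.21 tilt 0.02
turn scaled 3.493 shift now [-0.012 -0.003  0.01 ]
shift after turn [0.001 0.012 0.01 ]
```

```bash

python3 -m jog '[[[0,0,0,0.235],[0,0,0,0.235],[0,0,0,0.235],[0,0,0,0.235],[0,0,0,0.235],[0,0,0,0.235],[0,0,0,0.235],[0,0,0,0.235]]]' >/dev/null
python3 -m jog '[[[0,0,0,0.235],[0,0,0,0.235],[0,0,0,0.235],[0,0,0,0.235],[0,0,0,0.235],[0,0,0,0.235],[0,0,0,0.2],[0,0,0,0]]]' >/dev/null
python3 plan.py 0.52 0.05 0.30 -4.8
cat >> h.py <<'E'
def wgrab(name):
    s=readout.observe(); f=cams.grab_frame('wrist'); f['R']=np.array(s['orientation']);f['p']=np.array(s['eef_pos'])
    np.savez('pics/%s.npz'%name,**f); save(f,name); return f
def ray(f,u,v):
    K=f['mtx'];x=(np.asarray(u,float)-K[0,2])/K[0,0];y=(np.asarray(v,float)-K[1,2])/K[1,1];th=np.hypot(x,y);k=np.where(th>1e-9,np.sin(th)/np.maximum(th,1e-9),1)
    return np.stack([x*k,y*k,np.cos(th)],-1)
def wpt(f,u,v,z=None):   # world point: on plane z, or from depth
    T=f['T_tool_cam'];c=ray(f,u,v)
    o=f['R']@T[:3,3]+f['p'];d=c@(f['R']@T[:3,:3]).T
    if z is None:
        D=f['depth'][np.int_(np.round(v)),np.int_(np.round(u))]; return o+d*(D/c[...,2])[...,None]
    return o+d*((z-o[2])/d[...,2])[...,None]
def wpx(f,P):
    T=f['T_tool_cam'];q=(np.asarray(P,float)-f['p'])@f['R'];c=(q-T[:3,3])@T[:3,:3]
    th=np.arctan2(np.hypot(c[...,0],c[...,1]),c[...,2]);n=np.hypot(c[...,0],c[...,1]);K=f['mtx']
    return np.stack([K[0,2]+K[0,0]*th*c[...,0]/n,K[1,2]+K[1,1]*th*c[...,1]/n],-1)
E
python3 - <<'E'
from h import *
f=wgrab('w1')
E
```

```text
t 5.13 p [0.5212 0.0501 0.3007] yaw -4.49 w 0.0471 F [-1.4  0.1  0.1] q7 -1.34 tilt 0.03
turn scaled 0.01 shift now [0.002 0.012 0.007]
shift after turn [0.002 0.012 0.007]
```

View pics/w1.png

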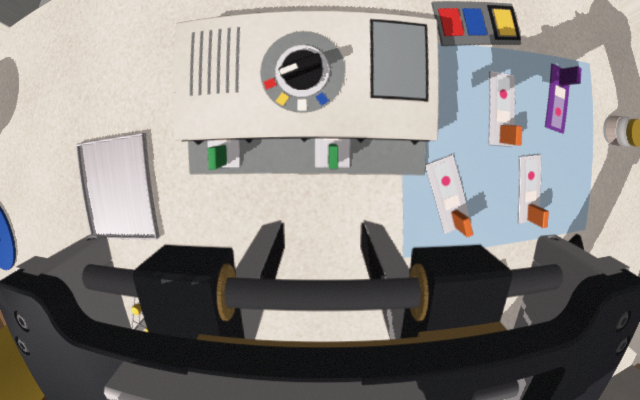

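```bash
python3 - <<'E'
from meas import *
f=dict(np.load('pics/w1.npz'))
v,u=np.mgrid[:400,:640]; P=wpt(f,u,v); z=P[...,2]; H=hsv(f); np.save('pics/P1.npy',P)
ok=(f['depth']>0)&(v<235)&(P[...,0]>.3)&(P[...,0]<.9)&(abs(P[...,1])<.6)
print('bench',np.median(z[ok&(abs(z)<.01)]))
m=big(ok&(z>.05)&(z<.07)); print('scanner',rect(P,m),np.median(z[m]))
# front edge fit: use lowest row of top surface for each column -> points at z=.06
cols=range(185,435,3); pts=[]
for c in cols:
    rr=np.where(m[:,c])[0]
    if len(rr): pts.append(wpt(f,c,rr.max()+.5,.06)[:2])
pts=np.array(pts).astype(np.float32); vx,vy,x0,y0=cv2.fitLine(pts,cv2.DIST_HUBER,0,.01,.01).ravel(); print('front edge az',np.degrees(np.arctan2(vy,vx)),'pt',x0,y0)
mm=ok&(z>.093)&(z<.115)&(P[...,0]>.6)&(P[...,0]<.8)&(P[...,1]>-.1); print('bar',mm.sum(),rect(P,mm),P[mm].mean(0).round(4))
mm=ok&(z>.068)&(z<.085)&(P[...,0]>.6); print('disc',mm.sum(),rect(P,mm),P[mm].mean(0).round(4),np.median(z[mm]))
for name,lo,hi in(('orange',5,16),('green',50,80)):
    m=ok&(H[...,0]>=lo)&(H[...,0]<=hi)&(H[...,1]>130)&(z>.012)
    nn,l,st,_=cv2.connectedComponentsWithStats(m.astype(np.uint8))
    for k in range(1,nn):
        if st[k,4]>30:
            q=l==k; zt=z[q].max(); t=q&(z>np.percentile(z[q],95)-.006); print(name,st[k].tolist(),'top',P[t].mean(0).round(4),t.sum(),rect(P,t))
for name,(a,b,c,d) in dict(p1=(470,65,530,150),p2=(420,150,480,240),p3=(510,150,550,230)).items():
    m=ok&(z>.003)&(z<.009)&(u>a)&(u<c)&(v>b)&(v<d)&(H[...,1]<60); m=big(m); print(name,m.sum(),rect(P,m))
m=ok&(P[...,1]>.28)&(z>.008)&(z<.016)&(v>120); print('tray rim',m.sum(),rect(P,m)); 
i=f['pixels'][40:120,240:360]; cv2.imwrite('pics/w1d.png',cv2.resize(i,(780,520),interpolation=cv2.INTER_CUBIC))
E
```

```text
bench 0.0002061880970599672
scanner (array([658.9,  63.9]), array([360. , 172.8]), 85.18) 0.05996148107163493
front edge az 85.14403 pt 0.5708914 0.037278567
bar 564 (array([659.8,  64.4]), array([14.8, 51.3]), 16.0) [0.6589 0.0644 0.1028]
disc 784 (array([ 625.4, -233.3]), array([649.7,  50.1]), 83.43) [0.6548 0.0498 0.074 ] 0.07364315643738137
orange [501, 125, 21, 20, 357] top [ 0.5649 -0.2442  0.054 ] 132 (array([ 564.8, -244.8]), array([11.3, 28. ]), 81.51)
orange [529, 205, 19, 23, 317] top [ 0.428  -0.3111  0.0537] 103 (array([ 427.6, -312.2]), array([29.3, 11.3]), 2.09)
orange [453, 211, 20, 24, 295] top [ 0.4324 -0.1573  0.0544] 124 (array([ 431.9, -157.3]), array([28. , 11.8]), 17.18)
green [329, 145, 9, 23, 168] top [0.5472 0.0343 0.0646] 162 (array([547.2,  34.3]), array([ 9.7, 27.3]), 82.14)
green [209, 146, 17, 23, 316] top [0.5605 0.1914 0.0641] 159 (array([560.7, 191.9]), array([10.5, 27.6]), 84.63)
p1 1446 (array([ 605.8, -248.8]), array([ 52.4, 119.6]), 85.8)
p2 1748 (array([ 469.7, -147. ]), array([120.4,  51.3]), 16.75)
p3 1158 (array([ 468. , -311.2]), array([120.3,  52.1]), 3.48)
tray rim 612 (array([530.5, 415.3]), array([163.1, 171.1]), 87.67)
```

View pics/w1d.png

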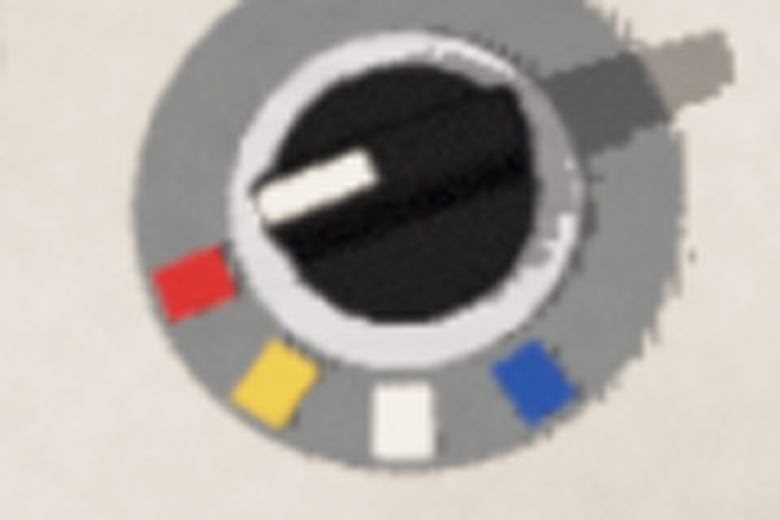

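Dial centre is (0.660, 0.064) and its bar azimuth of 106° gives 1.21 rad (red). I'll go and grip it.

```bash

python3 -m jog '[[[-0.042,-0.228,0.25,0],[-0.042,-0.228,0.25,0],[-0.042,-0.228,0.25,0],[-0.042,-0.228,0.25,0],[-0.042,-0.228,0.25,0],[-0.042,-0.228,0.25,0],[0,0,0,0.2317],[0,0,0,0.2317]]]' >/dev/null
python3 -m jog '[[[0,0,0,0.2317],[0,0,0,0.2317],[0,0,0,0.2317],[0,0,0,0.2317],[0,0,0,0.2317],[0,0,0,0.2317],[0,0,0,0.2317],[0,0,0,0.2317]]]' >/dev/null
python3 plan.py 0.6597 0.0644 0.104 -74
```

```text
t 6.52 p [0.6595 0.065  0.1507] yaw -74.0 w 0.047 F [ 0.4 -0.7 -1. ] q7 -2.28 tilt 0.06
turn scaled -0.0 shift now [-0.    -0.007  0.467]
shift after turn [-0.    -0.007  0.467]
```

```bash

python3 -m jog '[[[0,0,0.15,0],[0,0,0.15,0],[0,0,0.1,0],[0,0,0.06,0],[0,0,0,0],[0,0,0,0],[0,0,0,0],[0,0,0,0]]]' >/dev/null
python3 plan.py
python3 -m jog '[[[0,0,0,0],[0,0,0,0],[0,0,0,0],[0,0,0,0],[0,0,0,0],[0,0,0,0],[0,0,0,0],[0,0,0,0]]]' 0 
python3 plan.py
```

```text
t 7.18 p [0.66   0.0644 0.1056] yaw -73.84 w 0.0471 F [ 0.4  0.5 -0.1] q7 -2.24 tilt 0.07
time_s: 7.85
eef_pos: [0.6603, 0.0649, 0.105]
orientation: [[-0.96, -0.278, 0.002], [-0.278, 0.96, 0.0], [-0.001, -0.0, -1.0]]
contact_force: [2.7, 0.6, -0.5]
gripper_width: 0.0136
t 7.85 p [0.6603 0.0649 0.105 ] yaw -73.84 w 0.0136 F [ 2.7  0.6 -0.5] q7 -2.24 tilt 0.09
```

```bash

python3 -m jog '[[[0,0,0,-0.16],[0,0,0,-0.16],[0,0,0,-0.16],[0,0,0,-0.16],[0,0,0,-0.16],[0,0,0,-0.16],[0,0,0,-0.16],[0,0,0,-0.16]]]' | grep -E "force|width"
python3 -m jog '[[[0,0,0,-0.16],[0,0,0,-0.16],[0,0,0,-0.16],[0,0,0,-0.16],[0,0,0,-0.16],[0,0,0,-0.16],[0,0,0,-0.063],[0,0,0,0]]]'| grep -E "force|width"
python3 plan.py 0.6597 0.0644 0.104 -4.83
python3 -m jog '[[[0,0,0,0],[0,0,0,0],[0,0,0,0],[0,0,-0.1,0],[0,0,-0.2,0],[0,0,-0.3,0],[0,0,-0.3,0],[0,0,0,0]]]' 0.4 | grep -E "force|width"
python3 plan.py
python3 - <<'E'
from h import *
f=wgrab('w2')
E
```

```text
contact_force: [3.2, 1.2, -1.6]
gripper_width: 0.014
contact_force: [3.6, 1.9, -2.2]
gripper_width: 0.0208
t 9.18 p [0.6602 0.0647 0.1049] yaw -4.92 w 0.0208 F [ 3.6  1.9 -2.2] q7 -1.23 tilt 0.11
turn scaled -0.003 shift now [0.003 0.005 0.009]
shift after turn [0.003 0.005 0.009]
contact_force: [0.4, -0.5, 0.3]
gripper_width: 0.0376
t 9.85 p [0.6626 0.0633 0.2017] yaw -4.77 w 0.0376 F [ 0.4 -0.5  0.3] q7 -1.29 tilt 0.54
```

View pics/w2.png

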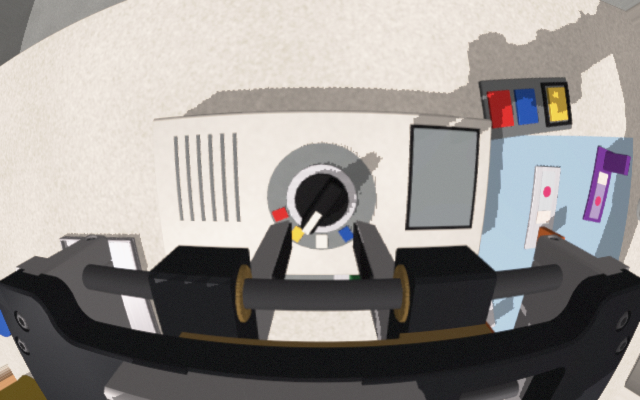

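The grip slackened during the turn (width 20.8 mm), so the dial stopped at yellow: the pointer at (313,222) aims at the yellow mark at (297,234). I'll grip it again from there.

```bash
python3 - <<'E'
from meas import *
f=dict(np.load('pics/w2.npz'))
v,u=np.mgrid[:400,:640]; P=wpt(f,u,v); z=P[...,2]
mm=(f['depth']>0)&(z>.093)&(z<.115)&(abs(P[...,0]-.66)<.04)&(abs(P[...,1]-.064)<.04)&(v<245)
print(mm.sum(),rect(P,mm),P[mm].mean(0).round(4))
E
python3 -m jog '[[[0,0,0,0.2292],[0,0,0,0.2292],[0,0,0,0.2292],[0,0,0,0.2292],[0,0,0,0.2292],[0,0,0,0],[0,0,0,0],[0,0,0,0]]]' >/dev/null
python3 plan.py 0.6602 0.0648 0.104 -39.2
```

```text
981 (array([660.4,  64.7]), array([14.9, 51.2]), 50.73) [0.6617 0.0644 0.103 ]
t 10.57 p [0.6591 0.0647 0.1945] yaw -38.98 w 0.0376 F [-0.4  0.4 -0.1] q7 -1.79 tilt 0.06
turn scaled 0.007 shift now [-0.008 -0.009  0.905]
shift after turn [-0.009 -0.009  0.905]
```

```bash

python3 -m jog '[[[-0.005,-0.005,0.25,0.007],[0,0,0.25,0],[0,0,0.2,0],[0,0,0.12,0],[0,0,0.085,0],[0,0,0,0],[0,0,0,0],[0,0,0,0]]]' >/dev/null
python3 -m jog '[[[0,0,0,0],[0,0,0,0],[0,0,0,0],[0,0,0,0],[0,0,0,-0.15],[0,0,0,-0.15],[0,0,0,-0.15],[0,0,0,-0.15]]]' 0 
python3 -m jog '[[[0,0,0,-0.15],[0,0,0,-0.15],[0,0,0,-0.15],[0,0,0,-0.08],[0,0,0,0],[0,0,0,0],[0,0,0,0],[0,0,0,0]]]' 
python3 plan.py 0.6602 0.0648 0.104 -4.83
```

```text
time_s: 11.9
eef_pos: [0.6609, 0.0643, 0.1047]
orientation: [[-0.363, -0.932, 0.002], [-0.932, 0.363, -0.0], [-0.0, -0.002, -1.0]]
contact_force: [1.2, 0.0, 0.1]
gripper_width: 0.0157
time_s: 12.57
eef_pos: [0.6605, 0.0645, 0.1047]
orientation: [[-0.096, -0.995, 0.001], [-0.995, 0.096, -0.001], [0.0, -0.001, -1.0]]
contact_force: [0.1, -1.2, 2.5]
gripper_width: 0.0137
t 12.57 p [0.6605 0.0645 0.1047] yaw -5.49 w 0.0137 F [ 0.1 -1.2  2.5] q7 -1.24 tilt 0.05
turn scaled -0.022 shift now [-0.003  0.004  0.007]
shift after turn [-0.003  0.004  0.007]
```

```bash
cat >> h.py <<'E'
C=np.array([.6588,.0639]);YAW=-4.83
def bay(k,x=0,y=0):
    a=np.radians(YAW);Rz=np.array([[np.cos(a),-np.sin(a)],[np.sin(a),np.cos(a)]])
    return C+Rz@np.array([-.085+x,(-.12+.08*(k-1))+y])
E
python3 -m jog '[[[0,0,0,0],[0,0,0,0],[0,0,0,0],[0,0,-0.2,0],[0,0,-0.35,0],[0,0,-0.35,0],[0,0,0,0],[0,0,0,0]]]' 0.4 | grep -E "force|width"
python3 - <<'E'
from meas import *
f=wgrab('w3')
v,u=np.mgrid[:400,:640]; P=wpt(f,u,v); z=P[...,2]
mm=(f['depth']>0)&(z>.093)&(z<.115)&(abs(P[...,0]-.66)<.04)&(abs(P[...,1]-.064)<.04)&(v<245)
print(mm.sum(),rect(P,mm),P[mm].mean(0).round(4))
for k in(1,2,3,4): print(k,'fin home',bay(k,-.025).round(4),'out',bay(k,-.13).round(4))
E
python3 plan.py 0.5612 0.1916 0.15 -4.83
```

```text
contact_force: [0.4, -0.1, 0.6]
gripper_width: 0.0373
974 (array([660.,  65.]), array([13.4, 51.3]), 84.55) [0.662  0.0646 0.1033]
1 fin home [ 0.5391 -0.0464] out [ 0.4345 -0.0376]
2 fin home [0.5458 0.0333] out [0.4412 0.0421]
3 fin home [0.5526 0.113 ] out [0.4479 0.1219]
4 fin home [0.5593 0.1927] out [0.4547 0.2016]
t 13.28 p [0.6602 0.0651 0.1946] yaw -5.45 w 0.0375 F [-0.2  0.5 -0.6] q7 -1.3 tilt 0.05
turn scaled -0.021 shift now [-1.165  1.106  0.447]
shift after turn [-1.177  1.093  0.447]
```

View pics/w3.png

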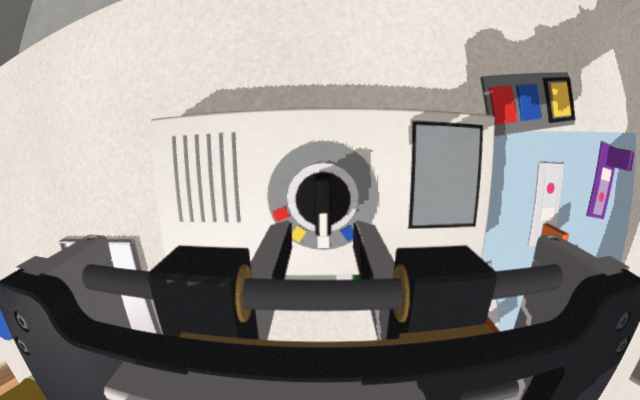

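Dial is at white (bar 84.6° against 85.2° expected). Next is the finished paddle in bay 4.

```bash

python3 -m jog '[[[0,0,0,-0.021],[-0.237,0.222,0.089,0],[-0.237,0.222,0.089,0],[-0.237,0.222,0.089,0],[-0.237,0.222,0.089,0],[-0.237,0.222,0.089,0],[0,0,0.25,0],[0,0,0.25,0]]]' >/dev/null
python3 plan.py 0.5598 0.1925 0.05 -4.83
```

```text
t 13.95 p [0.5574 0.1954 0.0981] yaw -4.52 w 0.0375 F [ 0.5 -0.4 -0.7] q7 -1.37 tilt 0.13
turn scaled 0.01 shift now [ 0.028 -0.028  0.481]
shift after turn [ 0.028 -0.028  0.481]
```

```bash

python3 -m jog '[[[0,0,0.2,0],[0,0,0.15,0],[0,0,0.1,0],[0,0,0.03,0],[0,0,0,0],[0,0,0,0],[0,0,0,0],[0,0,0,0]]]' >/dev/null
python3 plan.py 0.5598 0.1925 0.05 -4.83
python3 -c "
from h import *
wgrab('w4')"
```

```text
t 14.62 p [0.5602 0.1922 0.0527] yaw -4.83 w 0.0375 F [-0.3  0.4 -0.2] q7 -1.32 tilt 0.09
turn scaled -0.0 shift now [-0.002  0.004  0.027]
shift after turn [-0.002  0.004  0.027]
```

View pics/w4.png

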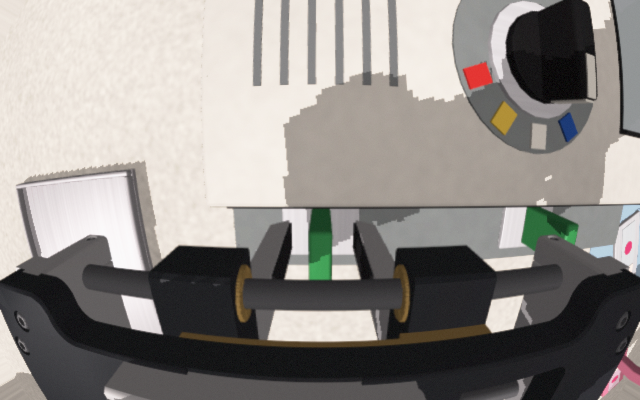

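```bash

python3 -m jog '[[[0,0,0.02,0],[0,0,0,0],[0,0,0,0],[0,0,0,0],[0,0,0,0],[0,0.06,0,0],[0,0.15,0,0],[0,0.2,0,0]]]' 0 | grep -E "force|width"
python3 -m jog '[[[0,0.2,0,0],[0,0.2,0,0],[0,0.15,0,0],[0,0.1,0,0],[0,0,0,0],[0,0,-0.1,0],[0,0,-0.2,0],[0,0,-0.2,0]]]'  | grep -E "force|width"
python3 -c "
from h import *
f=wgrab('w5');save(cams.grab_frame('top'),'t5')"
python3 plan.py
```

```text
contact_force: [0.8, -0.1, -0.5]
gripper_width: 0.0121
contact_force: [1.2, -0.3, -0.7]
gripper_width: 0.012
t 16.1 p [0.4573 0.2012 0.1026] yaw -4.87 w 0.0118 F [ 1.   0.1 -1.1] q7 -1.35 tilt 0.37
```

View pics/w5.png

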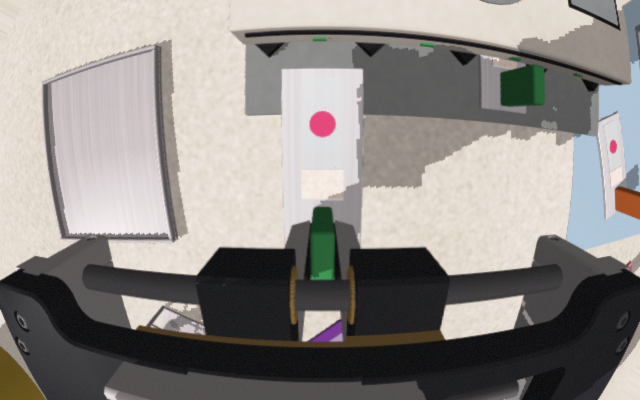

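View pics/t5.png

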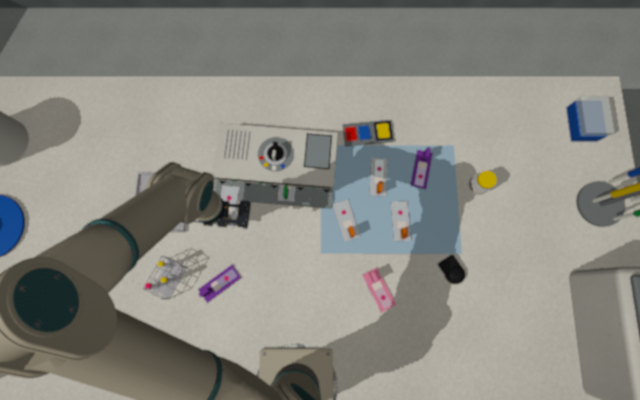

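```bash
python3 - <<'E'
from meas import *
f=dict(np.load('pics/w5.npz'))
v,u=np.mgrid[:400,:640]; P=wpt(f,u,v); z=P[...,2]
m=(f['depth']>0)&(u<190)&(v<245)&(P[...,1]>.3)&(P[...,1]<.55)
print(np.median(z[m&(u>80)&(u<150)&(v>80)&(v<220)]))
m&=(z>.002)&(z<.02); m=big(m); print(rect(P,m))
m=m&(z>.0085);print(rect(P,m)); 
E
python3 - <<'E'
from h import *
f=dict(np.load('pics/w1.npz'))
i=f['pixels'][115:255,60:180];cv2.imwrite('pics/w1t.png',cv2.resize(i,(480,560)))
E
python3 -c "
from h import *
i=cv2.imread('pics/w5.png')[30:250,30:190];cv2.imwrite('pics/w5t.png',cv2.resize(i,(480,660)[:2])[:600])"
```

```text
0.0036172390991883185
(array([526. , 416.3]), array([163.4, 180.9]), 87.61)
(array([526. , 416.4]), array([163.4, 180.8]), 87.56)
```

View pics/w1t.png

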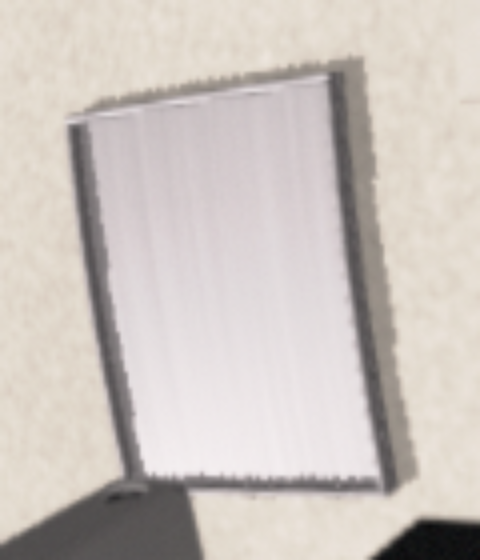

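```bash
python3 - <<'E'
from meas import *
f=dict(np.load('pics/top0.npz'));P=cloud(f);v,u=np.mgrid[:400,:640]
m=(f['depth']>0)&(u>140)&(u<190)&(v>255)&(v<302)&(P[...,2]>.03)&(P[...,2]<.11);q=P[m];print(q.min(0).round(3),q.max(0).round(3),q.mean(0).round(3))
E
python3 -m jog '[[[0,0,-0.25,0],[0,0,-0.25,0],[0,0,0,-0.08],[0,0,0,0],[0,0,0,0],[0,0,0,0],[0,0,0,0],[0,0,0,0]]]' | grep -E "force|width"
python3 plan.py 0.4865 0.4517 0.16 -2.4
```

```text
[0.238 0.323 0.03 ] [0.357 0.422 0.093] [0.297 0.373 0.059]
contact_force: [-0.1, -0.1, 0.1]
gripper_width: 0.012
t 16.77 p [0.4537 0.2008 0.1492] yaw -2.47 w 0.012 F [-0.1 -0.1  0.1] q7 -1.39 tilt 0.08
turn scaled -0.002 shift now [-2.52 -0.22 -0.11]
shift after turn [-2.52  -0.223 -0.11 ]
```

```bash

python3 -m jog '[[[-0.315,-0.028,0,0],[-0.315,-0.028,0,0],[-0.315,-0.028,0,0],[-0.315,-0.028,0,0],[-0.315,-0.028,0,0],[-0.315,-0.028,0,0],[-0.315,-0.028,0,0],[-0.315,-0.028,0,0]]]' | grep -E "force|width"
python3 -m jog '[[[0,0,0.2,0],[0,0,0.2,0],[0,0,0.2,0],[0,0,0.1,0],[0,0,0,0],[0,0,0,0],[0,0,0,0],[0,0,0,0]]]' | grep -E "force|width"
python3 -c "
from h import *
wgrab('w6')"
python3 plan.py 0.4865 0.4517 0.046 -2.4
```

```text
contact_force: [1.2, 0.4, -1.2]
gripper_width: 0.0119
contact_force: [-0.0, -0.2, -0.1]
gripper_width: 0.0117
t 18.15 p [0.4878 0.4523 0.0812] yaw -2.44 w 0.0117 F [ 0.6 -0.9 -1.6] q7 -1.78 tilt 0.12
turn scaled -0.001 shift now [0.007 0.013 0.352]
shift after turn [0.007 0.013 0.352]
```

View pics/w6.png

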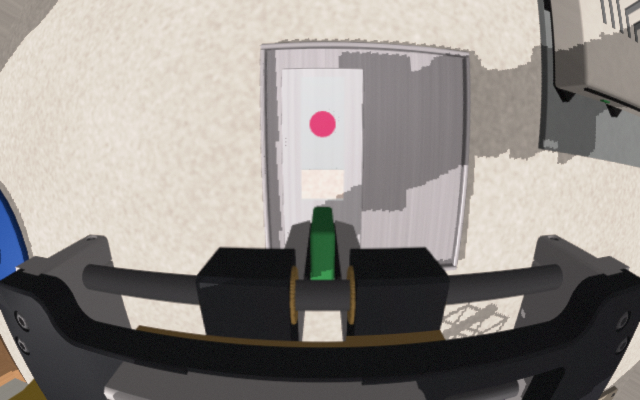

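The paddle (282–362, 68–240) is inside the tray's left half. I'll lower and release it.

```bash

python3 -m jog '[[[0,0,0.15,0],[0,0,0.1,0],[0,0,0.06,0],[0,0,0.05,0],[0,0,0,0],[0,0,0,0],[0,0,0,0],[0,0,0,0]]]' | grep -E "force|width|eef"
python3 -m jog '[[[0,0,0,0],[0,0,0,0],[0,0,0,0],[0,0,0,0],[0,0,-0.15,0],[0,0,-0.3,0],[0,0,-0.35,0],[0,0,-0.2,0]]]' 0.35 | grep -E "force|width|eef"
python3 -c "
from h import *
wgrab('w7')"
python3 plan.py 0.546 0.0335 0.14 -4.83
```

```text
eef_pos: [0.487, 0.4518, 0.0435]
contact_force: [-0.5, -0.1, -1.0]
gripper_width: 0.0122
eef_pos: [0.4888, 0.4522, 0.1484]
contact_force: [1.6, -0.1, 0.6]
gripper_width: 0.0328
t 19.53 p [0.4906 0.4532 0.1518] yaw -2.46 w 0.0332 F [1.4 0.5 2.3] q7 -1.83 tilt 0.57
turn scaled 0.079 shift now [ 4.17  -0.733  0.098]
shift after turn [ 4.136 -0.905  0.098]
```

View pics/w7.png

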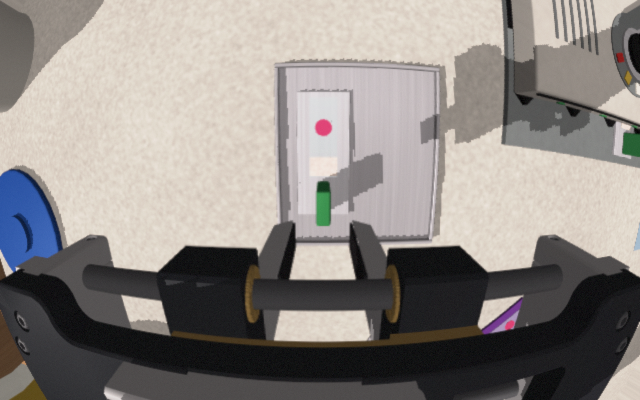

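The first finished paddle lies flat in the tray. Bay 2 is next.

```bash

python3 -m jog '[[[0,0,0,0.079],[0.345,-0.075,0,0],[0.345,-0.075,0,0],[0.345,-0.075,0,0],[0.345,-0.075,0,0],[0.345,-0.075,0,0],[0.345,-0.075,0,0],[0.345,-0.075,0,0]]]' | grep -E "force|width|eef"
python3 -m jog '[[[0.345,-0.075,0,0],[0.345,-0.075,0,0],[0.345,-0.075,0,0],[0.345,-0.075,0,0],[0.345,-0.075,0,0],[0,0,0,0],[0,0,0.25,0],[0,0,0.25,0]]]' | grep -E "force|width|eef"
python3 -m jog '[[[0,0,0,0],[0,0,0,0],[0,0,0,0],[0,0,0,0],[0,0,0,0],[0,0,0,0],[0,0,0,0],[0,0,0,0]]]' | grep -E "force|width|eef"
python3 plan.py 0.546 0.0338 0.051 -4.83
python3 -c "
from h import *
f=wgrab('w8')"
```

```text
eef_pos: [0.5194, 0.2053, 0.1449]
contact_force: [0.9, -0.1, 0.0]
gripper_width: 0.0329
eef_pos: [0.5439, 0.0309, 0.0953]
contact_force: [0.5, 1.0, -0.5]
gripper_width: 0.0328
eef_pos: [0.5422, 0.032, 0.0942]
contact_force: [-0.8, -0.2, -0.4]
gripper_width: 0.0332
t 21.53 p [0.5422 0.032  0.0942] yaw -4.79 w 0.0332 F [-0.8 -0.2 -0.4] q7 -1.06 tilt 0.03
turn scaled 0.001 shift now [-0.021 -0.036  0.432]
shift after turn [-0.021 -0.036  0.432]
```

View pics/w8.png

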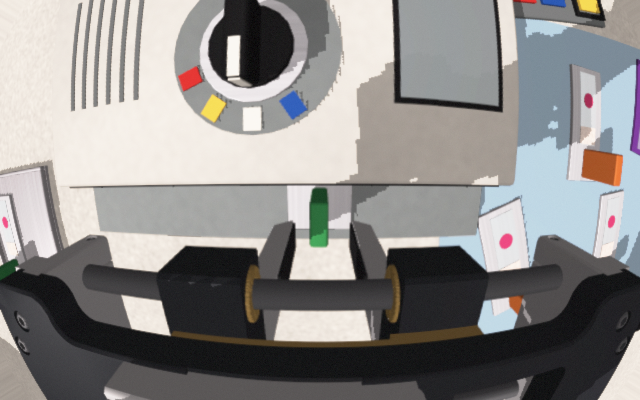

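```bash

python3 -m jog '[[[-0.02,-0.036,0.15,0],[0,0,0.15,0],[0,0,0.1,0],[0,0,0.03,0],[0,0,0,0],[0,0,0,0],[0,0,0,0],[0,0,0,0]]]' | grep -E "force|width|eef"
python3 -m jog '[[[0,0,0,0],[0,0,0,0],[0,0,0,0],[0,0,0,0],[0,0,0,0],[0,0.08,0,0],[0,0.15,0,0],[0,0.2,0,0]]]' 0 | grep -E "force|width|eef"
python3 -m jog '[[[0,0.2,0,0],[0,0.2,0,0],[0,0.16,0,0],[0,0.08,0,0],[0,0,0,0],[0,0,-0.2,0],[0,0,-0.4,0],[0,0,-0.4,0]]]'  | grep -E "force|width|eef"
python3 plan.py 0.4836 0.3838 0.15 -2.4
```

```text
eef_pos: [0.5463, 0.0334, 0.0514]
contact_force: [0.6, 0.5, 0.2]
gripper_width: 0.0334
eef_pos: [0.5038, 0.0367, 0.051]
contact_force: [0.6, -0.2, 0.0]
gripper_width: 0.0117
eef_pos: [0.4386, 0.0418, 0.1514]
contact_force: [0.8, 1.0, -0.2]
gripper_width: 0.0121
t 23.58 p [0.4386 0.0418 0.1514] yaw -4.86 w 0.0121 F [ 0.8  1.  -0.2] q7 -1.1 tilt 0.23
turn scaled -0.082 shift now [-3.446 -0.159  0.006]
shift after turn [-3.436 -0.306  0.006]
```

```bash

python3 -m jog '[[[0,0,0,-0.082],[-0.344,-0.031,0,0],[-0.344,-0.031,0,0],[-0.344,-0.031,0,0],[-0.344,-0.031,0,0],[-0.344,-0.031,0,0],[-0.344,-0.031,0,0],[-0.344,-0.031,0,0]]]' | grep -E "force|width|eef"
python3 -m jog '[[[-0.344,-0.031,0,0],[-0.344,-0.031,0,0],[-0.344,-0.031,0,0],[0,0,0,0],[0,0,0.2,0],[0,0,0.25,0],[0,0,0.2,0],[0,0,0.1,0]]]' | grep -E "force|width|eef"
python3 -c "
from h import *
wgrab('w9')"
python3 plan.py 0.4836 0.3838 0.046 -2.4
```

```text
eef_pos: [0.4711, 0.2842, 0.1508]
contact_force: [0.8, 0.4, -0.1]
gripper_width: 0.012
eef_pos: [0.4831, 0.3844, 0.0732]
contact_force: [-0.8, 0.6, -0.8]
gripper_width: 0.0117
t 24.97 p [0.4826 0.384  0.0723] yaw -2.32 w 0.0122 F [-0.1  0.7 -2.3] q7 -1.64 tilt 0.31
turn scaled 0.003 shift now [ 0.001 -0.011  0.263]
shift after turn [ 0.001 -0.011  0.263]
```

View pics/w9.png

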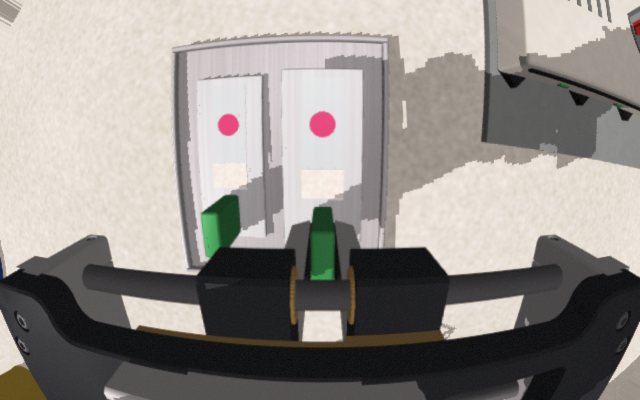

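```bash

python3 -m jog '[[[0,0,0.12,0],[0,0,0.08,0],[0,0,0.05,0],[0,0,0.03,0],[0,0,0,0],[0,0,0,0],[0,0,0,0],[0,0,0,0]]]' | grep -E "force|width|eef"
python3 -m jog '[[[0,0,0,0],[0,0,0,0],[0,0,0,0],[0,0,0,0],[0,0,-0.15,0],[0,0,-0.3,0],[0,0,-0.35,0],[0,0,-0.4,0]]]' 0.35 | grep -E "force|width|eef"
python3 -c "
from h import *
wgrab('w10')"
python3 plan.py 0.45 -0.20 0.26 -4.83
```

```text
eef_pos: [0.4846, 0.3852, 0.0484]
contact_force: [0.3, -0.3, -0.7]
gripper_width: 0.0117
eef_pos: [0.4835, 0.3842, 0.1691]
contact_force: [0.2, -0.3, 0.3]
gripper_width: 0.0327
t 26.35 p [0.4884 0.3859 0.1778] yaw -2.41 w 0.0332 F [1.9 0.8 4. ] q7 -1.73 tilt 0.65
turn scaled 0.081 shift now [ 5.864  0.13  -0.86 ]
shift after turn [ 5.864 -0.118 -0.86 ]
```

View pics/w10.png

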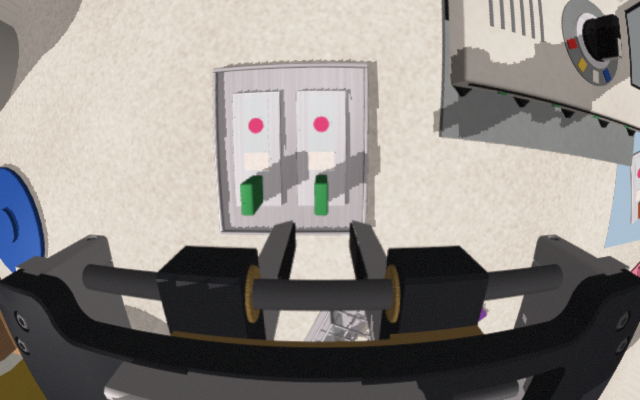

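Both finished paddles lie in the tray. Next I'll move over the new paddles.

```bash

python3 -m jog '[[[0,0,0,0.081],[0.366,-0.01,-0.055,0],[0.366,-0.01,-0.055,0],[0.366,-0.01,-0.055,0],[0.366,-0.01,-0.055,0],[0.366,-0.01,-0.055,0],[0.366,-0.01,-0.055,0],[0.366,-0.01,-0.055,0]]]' | grep -E "force|width|eef"
python3 -m jog '[[[0.366,-0.01,-0.055,0],[0.366,-0.01,-0.055,0],[0.366,-0.01,-0.055,0],[0.366,-0.01,-0.055,0],[0.366,-0.01,-0.055,0],[0.366,-0.01,-0.055,0],[0.366,-0.01,-0.055,0],[0.366,-0.01,-0.055,0]]]' | grep -E "force|width|eef"
python3 -m jog '[[[0.37,0,0,0],[0,0,0,0],[0,0,0,0],[0,0,0,0],[0,0,0,0],[0,0,0,0],[0,0,0,0],[0,0,0,0]]]' | grep -E "force|width|eef"
python3 plan.py
cat >> meas.py <<'E'
def fins(f,name,lo,hi,zb=0,vmax=235):
    v,u=np.mgrid[:400,:640]; P=wpt(f,u,v); z=P[...,2]; H=hsv(f)
    ok=(f['depth']>0)&(P[...,0]>.3)&(P[...,0]<.9)&(abs(P[...,1])<.6)
    m=ok&(v<vmax)&(H[...,0]>=lo)&(H[...,0]<=hi)&(H[...,1]>130)&(z>.012)
    n,l,st,_=cv2.connectedComponentsWithStats(m.astype(np.uint8))
    for k in range(1,n):
        if st[k,4]<40: continue
        q=l==k; t=q&(z>np.percentile(z[q],95)-.006); c=P[t].mean(0)
        print(name,st[k,:4].tolist(),'fin top',rect(P,t),c.round(4))
        near=ok&(np.hypot(P[...,0]-c[0],P[...,1]-c[1])<.13)&(z>zb+.003)&(z<zb+.009)&(H[...,1]<70)
        if near.sum()>100:
            b=big(near); print('   blade',rect(P,b),b.sum(),np.median(z[b]).round(4))
E
python3 - <<'E'
from meas import *
f=wgrab('w11'); fins(f,'orange',5,16)
E
```

```text
eef_pos: [0.4696, 0.1273, 0.2075]
contact_force: [0.7, -0.4, 0.3]
gripper_width: 0.0329
eef_pos: [0.453, -0.1654, 0.2516]
contact_force: [0.7, 0.6, 0.8]
gripper_width: 0.0329
eef_pos: [0.4507, -0.1992, 0.2503]
contact_force: [0.8, -0.0, 0.0]
gripper_width: 0.0331
t 28.35 p [ 0.4507 -0.1992  0.2503] yaw -4.66 w 0.0331 F [ 0.8 -0.   0. ] q7 -0.78 tilt 0.02
orange [348, 69, 13, 28] fin top (array([ 564.5, -245.5]), array([11.3, 29.3]), 85.1) [ 0.5643 -0.2458  0.0544]
   blade (array([ 605.7, -250.1]), array([ 49.8, 119.4]), 85.95) 2766 0.0051
orange [282, 184, 18, 31] fin top (array([ 431.8, -159.9]), array([28.9, 12.1]), 17.87) [ 0.432  -0.1598  0.0543]
   blade (array([ 470.4, -147.5]), array([120.9,  51.3]), 16.86) 2875 0.0051
orange [371, 192, 16, 31] fin top (array([ 412.6, -265.9]), array([11.4, 28.7]), 84.6) [ 0.4132 -0.2656  0.0545]
   blade (array([ 453.3, -270.4]), array([ 51.2, 119.2]), 85.69) 2787 0.0051
```

View pics/w11.png

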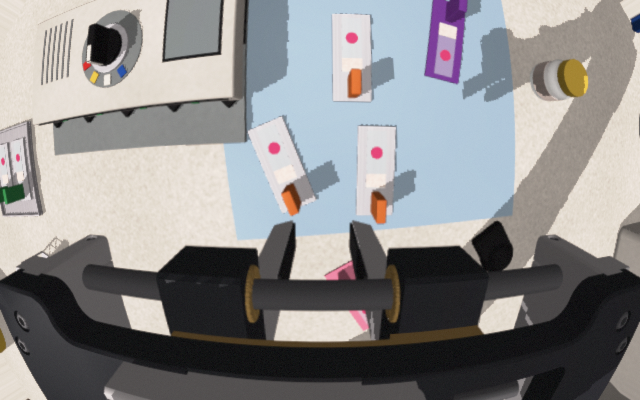

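One paddle has been knocked: it was at (0.468,−0.311) and is now at (0.453,−0.270). The three new paddles are in view, with fins at (290,199), (378,207) and (354,82). I'll start with the one at (290,199), which goes to bay 1.

```bash
python3 plan.py 0.4315 -0.1597 0.041 16.86
```

```text
t 28.4 p [ 0.4507 -0.1995  0.2503] yaw -4.68 w 0.0332 F [-0.6  0.8  0.1] q7 -0.78 tilt 0.01
turn scaled -0.718 shift now [-0.38   0.223  2.093]
shift after turn [-0.436  0.068  2.093]
```

```bash

python3 -m jog '[[[0,0,0.3,-0.236],[0,0,0.35,-0.236],[0,0,0.35,-0.236],[-0.22,0.034,0,-0.01],[-0.216,0.034,0,0],[0,0,0.3,0],[0,0,0,0],[0,0,0,0]]]' | grep -E "force|width|eef"
python3 plan.py 0.4315 -0.1597 0.041 16.86
```

```text
eef_pos: [0.4309, -0.1603, 0.12]
contact_force: [-0.7, -1.1, -1.0]
gripper_width: 0.0329
t 29.07 p [ 0.4309 -0.1603  0.12  ] yaw 16.77 w 0.0329 F [-0.7 -1.1 -1. ] q7 -0.34 tilt 0.12
turn scaled -0.003 shift now [-0.003 -0.009  0.79 ]
shift after turn [-0.003 -0.009  0.79 ]
```

```bash

python3 -m jog '[[[0,-0.01,0.25,0],[0,0,0.25,0],[0,0,0.17,0],[0,0,0.08,0],[0,0,0.04,0],[0,0,0,0],[0,0,0,0],[0,0,0,0]]]' | grep -E "force|width|eef"
python3 -c "
from h import *
wgrab('w12')"
python3 plan.py 0.4315 -0.1597 0.041 16.86
```

```text
eef_pos: [0.4331, -0.1606, 0.0424]
contact_force: [-0.2, -0.4, -0.6]
gripper_width: 0.0329
t 29.78 p [ 0.4331 -0.1605  0.0423] yaw 16.78 w 0.0329 F [ 0.8  0.8 -0.3] q7 -0.21 tilt 0.1
turn scaled -0.003 shift now [-0.012  0.013  0.013]
shift after turn [-0.012  0.013  0.013]
```

View pics/w12.png

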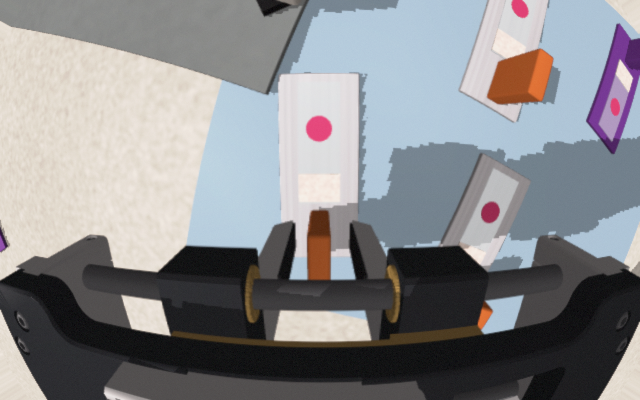

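```bash

python3 -m jog '[[[0,0,0,0],[0,0,0,0],[0,0,0,0],[0,0,0,0],[0,0,-0.1,0],[0,0,-0.3,0],[0,0,-0.35,0],[0,0,-0.3,0]]]' 0 | grep -E "force|width|eef"
python3 -m jog '[[[0,0,0,0.18],[0,0,0,0.18],[0,0,0,0.18],[0,0,0,0.183],[0,0,0,0],[0,0,0,0],[0,0,0,0],[0,0,0,0]]]' | grep -E "force|width|eef"
python3 plan.py 0.4345 -0.0376 0.145 -4.83
python3 - <<'E'
from meas import *
f=wgrab('w13')
v,u=np.mgrid[:400,:640]; P=wpt(f,u,v); z=P[...,2]
# held blade in tool frame
m=(f['depth']>0)&(v<230)&(u>260)&(u<385); q=(P-f['p'])@f['R']; mm=m&(q[...,2]>.02)&(q[...,2]<.05)
mm=big(mm); Q=q[mm]; print(cv2.minAreaRect((Q[:,:2]*1000).astype(np.float32)), np.polyfit(Q[:,1],Q[:,2],1), mm.sum())
E
```

```text
eef_pos: [0.4317, -0.1603, 0.1476]
contact_force: [1.1, 0.0, -0.9]
gripper_width: 0.0117
eef_pos: [0.4323, -0.1601, 0.1463]
contact_force: [-0.4, 0.4, -0.8]
gripper_width: 0.012
t 31.12 p [ 0.4323 -0.1601  0.1463] yaw -4.83 w 0.012 F [-0.4  0.4 -0.8] q7 -0.65 tilt 0.02
turn scaled -0.0 shift now [-1.223  0.081  0.013]
shift after turn [-1.223  0.081  0.013]
((-0.12303733825683594, -49.38239288330078), (50.95380783081055, 100.61690521240234), 0.09187746793031693) [-0.00793096  0.03586363] 12030
```

View pics/w13.png

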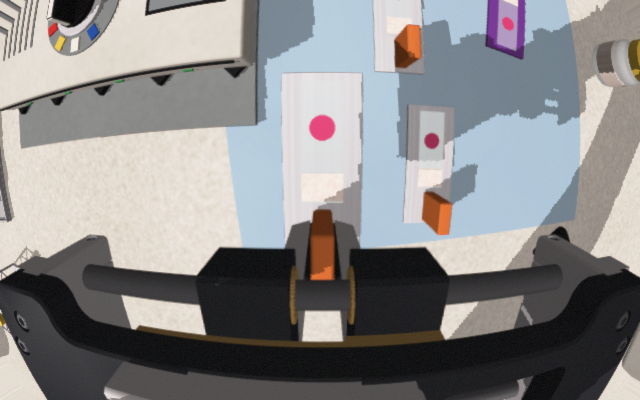

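```bash

python3 -m jog '[[[-0.245,0.016,0,0],[-0.245,0.016,0,0],[-0.245,0.016,0,0],[-0.245,0.016,0,0],[-0.243,0.016,0,0],[0,0,0.15,0],[0,0,0.25,0],[0,0,0.25,0]]]' | grep -E "force|width|eef"
python3 -m jog '[[[0,0,0,0],[0,0,0,0],[0,0,0,0],[0,0,0,0],[0,0,0,0],[0,0,0,0],[0,0,0,0],[0,0,0,0]]]' | grep -E "force|width|eef"
python3 -c "
from h import *
f=wgrab('w14')
for k in(1,2): print(bay(k),wpx(f,[[*bay(k,-.014,.04),.019],[*bay(k,-.014,-.04),.019],[*bay(k,0,.027),.019],[*bay(k,0,-.027),.019],[*bay(k,0,.0),.06]]).round(0).tolist())"
python3 plan.py 0.4345 -0.0376 0.053 -4.83
```

```text
eef_pos: [0.4358, -0.0367, 0.081]
contact_force: [0.2, 0.4, -0.1]
gripper_width: 0.0118
eef_pos: [0.4352, -0.0376, 0.0817]
contact_force: [0.8, 1.2, -0.8]
gripper_width: 0.0118
[ 0.56399789 -0.0485169 ] [[265.0, 58.0], [379.0, 58.0], [283.0, 38.0], [360.0, 38.0], [322.0, 18.0]]
[0.57073386 0.03119901] [[164.0, 69.0], [265.0, 58.0], [179.0, 49.0], [247.0, 41.0], [190.0, 29.0]]
t 32.55 p [ 0.4351 -0.0376  0.0816] yaw -4.91 w 0.0118 F [ 0.5 -0.4 -1.5] q7 -0.73 tilt 0.02
turn scaled -0.003 shift now [0.001 0.006 0.286]
shift after turn [0.001 0.006 0.286]
```

View pics/w14.png

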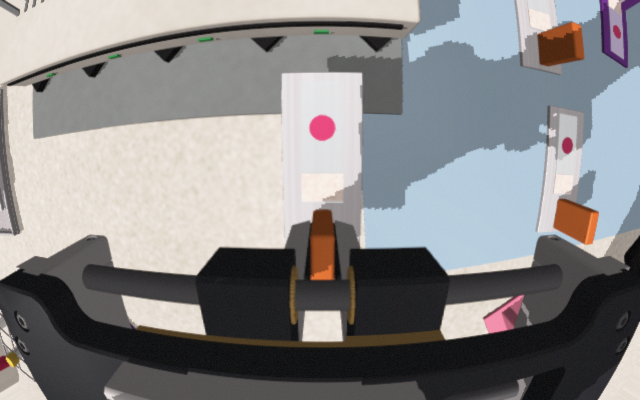

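```bash

python3 -m jog '[[[0,0,0.1,0.003],[0,0,0.1,0],[0,0,0.06,0],[0,0,0.025,0],[0,0,0,0],[0,0,0,0],[0,0,0,0],[0,0,0,0]]]' | grep -E "force|width|eef"
python3 plan.py 0.4345 -0.0376 0.053 -4.83
python3 -c "
from h import *
f=wgrab('w15'); i=f['pixels'][0:130,220:420]; cv2.imwrite('pics/w15c.png',cv2.resize(i,(800,520),interpolation=cv2.INTER_CUBIC))
for k in(1,): print(wpx(f,[[*bay(k,-.014,.04),.019],[*bay(k,-.014,-.04),.019],[*bay(k,0,.027),.019],[*bay(k,0,-.027),.019],[*bay(k,0,.0),.06]]).round(0).tolist())"
```

```text
eef_pos: [0.4352, -0.0377, 0.0532]
contact_force: [-0.9, -0.7, 0.2]
gripper_width: 0.0117
t 33.22 p [ 0.4352 -0.0377  0.0532] yaw -5.01 w 0.0117 F [-0.9 -0.7  0.2] q7 -0.66 tilt 0.03
turn scaled -0.006 shift now [-0.     0.007  0.002]
shift after turn [-0.     0.007  0.002]
[[256.0, 48.0], [387.0, 48.0], [277.0, 26.0], [365.0, 26.0], [321.0, -1.0]]
```

View pics/w15c.png

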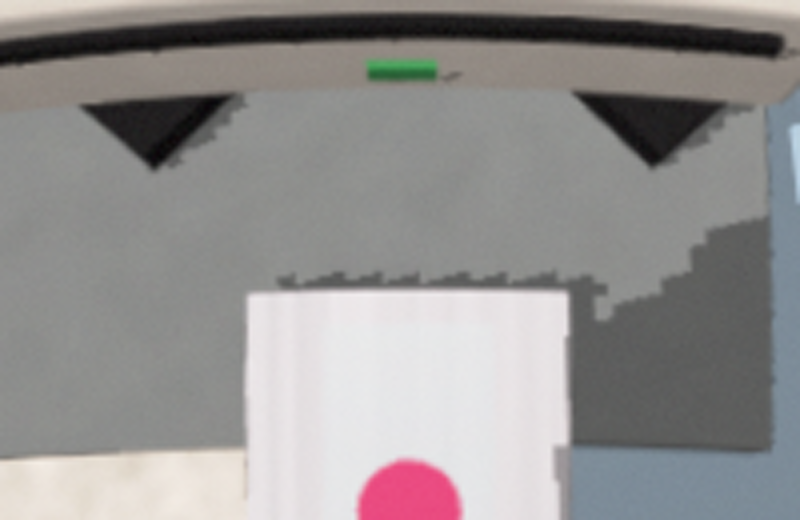

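The blade (247–569 in the crop) is centred between the nose tips at 155 and 652. I'll push it in.

```bash

python3 -m jog '[[[0,-0.08,0,-0.006],[0,-0.12,0,0],[0,-0.14,0,0],[0,-0.14,0,0],[0,-0.14,0,0],[0,-0.14,0,0],[0,-0.12,0,0],[0,-0.06,0,0]]]' | grep -E "force|width|eef"
python3 -m jog '[[[0,-0.03,0,0],[0,-0.03,0,0],[0,-0.02,0,0],[0,-0.02,0,0],[0,-0.01,0,0],[0,-0.01,0,0],[0,0,0,0],[0,0,0,0]]]' | grep -E "force|width|eef"
python3 -c "
from h import *
print(bay(1,-.0237))"
python3 plan.py
```

```text
eef_pos: [0.5309, -0.0457, 0.053]
contact_force: [0.3, 0.8, -0.6]
gripper_width: 0.0115
eef_pos: [0.5404, -0.0466, 0.0529]
contact_force: [0.1, -0.2, -1.2]
gripper_width: 0.0122
[ 0.54038205 -0.04652137]
t 34.6 p [ 0.5404 -0.0466  0.0529] yaw -4.84 w 0.0122 F [ 0.1 -0.2 -1.2] q7 -0.82 tilt 0.01
```

```bash

python3 -m jog '[[[0,-0.01,0,0],[0,-0.01,0,0],[0,-0.01,0,0],[0,0,0,0],[0,0,0,0],[0,0,0,0],[0,0,0,0],[0,0,0,0]]]' | grep -E "force|width|eef"
python3 -m jog '[[[0,-0.01,0,0],[0,-0.01,0,0],[0,-0.01,0,0],[0,0,0,0],[0,0,0,0],[0,0,0,0],[0,0,0,0],[0,0,0,0]]]' | grep -E "force|width|eef"
python3 -c "
from h import *
wgrab('w16')"
```

```text
eef_pos: [0.5419, -0.0465, 0.0525]
contact_force: [-5.2, 0.8, 0.7]
gripper_width: 0.0122
eef_pos: [0.5422, -0.0465, 0.0523]
contact_force: [-11.3, 0.2, 5.9]
gripper_width: 0.0122
```

View pics/w16.png

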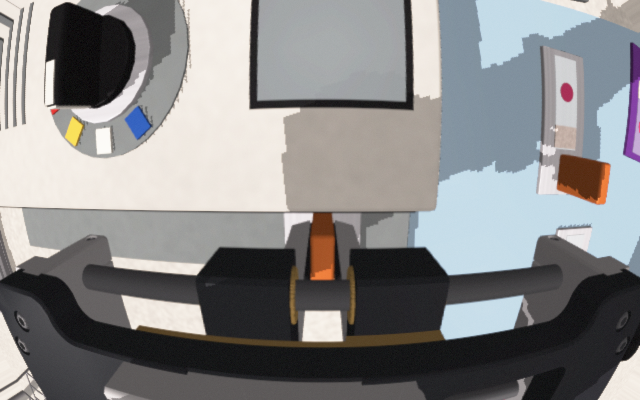

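Contact with the stop gave 11 N at x=0.542. I'll release and go for the knocked paddle, bound for bay 3.

```bash

python3 -m jog '[[[0,0.03,0,0],[0,0,0,0],[0,0,0,0],[0,0,0,0],[0,0,-0.2,0],[0,0,-0.35,0],[0,0,-0.35,0],[0,0,-0.3,0]]]' 0.35 | grep -E "force|width|eef"
python3 -m jog '[[[0.2,0.15,-0.2,0],[0.2,0.15,-0.1,0],[0.2,0.15,0,0],[0.2,0.15,0,0],[0.2,0.15,0,0],[0,0.1,0,0],[0,0,0,0],[0,0,0,0]]]' | grep -E "force|width|eef"
python3 - <<'E'
from meas import *
f=wgrab('w17'); fins(f,'orange',5,16); fins(f,'done-bay',5,16,.01)
E
python3 plan.py
```

```text
eef_pos: [0.5443, -0.0473, 0.1749]
contact_force: [1.6, 0.0, -0.5]
gripper_width: 0.0325
eef_pos: [0.4511, -0.1386, 0.203]
contact_force: [1.0, 0.4, -0.2]
gripper_width: 0.0327
orange [404, 60, 22, 32] fin top (array([ 564.5, -246. ]), array([12.3, 28.6]), 83.94) [ 0.5643 -0.2455  0.0543]
   blade (array([ 605.2, -249.4]), array([ 50.8, 120.6]), 85.53) 3057 0.0051
orange [215, 99, 23, 29] fin top (array([540.3, -47.1]), array([11.8, 28.1]), 85.39) [ 0.5403 -0.0477  0.0642]
   blade (array([550.2,  -8.8]), array([11.5, 17.4]), 51.09) 42 0.0086
orange [426, 197, 23, 34] fin top (array([ 412.8, -265.6]), array([11.2, 28.2]), 86.68) [ 0.4132 -0.2648  0.0542]
   blade (array([ 452.7, -269.8]), array([ 51.2, 118.7]), 85.29) 3067 0.0051
done-bay [404, 60, 22, 32] fin top (array([ 564.5, -246. ]), array([12.3, 28.6]), 83.94) [ 0.5643 -0.2455  0.0543]
done-bay [215, 99, 23, 29] fin top (array([540.3, -47.1]), array([11.8, 28.1]), 85.39) [ 0.5403 -0.0477  0.0642]
   blade (array([543.4, -47.2]), array([51.3, 45.1]), 85.25) 949 0.0147
done-bay [426, 197, 23, 34] fin top (array([ 412.8, -265.6]), array([11.2, 28.2]), 86.68) [ 0.4132 -0.2648  0.0542]
t 37.37 p [ 0.4517 -0.1383  0.2029] yaw -4.73 w 0.0331 F [ 0.1  0.2 -0.9] q7 -0.79 tilt 0.07
```

View pics/w17.png

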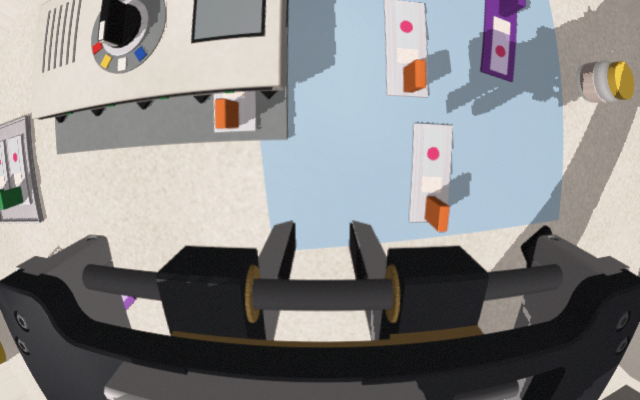

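Bay 1 is loaded: fin at (0.540,−0.047), as predicted. Next paddle, at pixel (436,212).

```bash
python3 plan.py 0.4124 -0.2667 0.042 -4.5
```

```text
t 37.37 p [ 0.4517 -0.1383  0.2029] yaw -4.73 w 0.0331 F [ 0.1  0.2 -0.9] q7 -0.79 tilt 0.07
turn scaled -0.008 shift now [1.313 0.287 1.608]
shift after turn [1.312 0.292 1.608]
```

```bash

python3 -m jog '[[[0.262,0.058,0.1,-0.008],[0.262,0.058,0.1,0],[0.262,0.058,0.1,0],[0.263,0.058,0.1,0],[0.263,0.058,0.1,0],[0,0,0.3,0],[0,0,0,0],[0,0,0,0]]]' | grep -E "force|width|eef"
python3 plan.py 0.4124 -0.2667 0.042 -4.5
```

```text
eef_pos: [0.4112, -0.2663, 0.1218]
contact_force: [0.5, -0.3, -0.8]
gripper_width: 0.0331
t 38.03 p [ 0.4112 -0.2663  0.1218] yaw -4.52 w 0.0331 F [ 0.5 -0.3 -0.8] q7 -0.42 tilt 0.2
turn scaled -0.001 shift now [ 0.004 -0.015  0.798]
shift after turn [ 0.004 -0.015  0.798]
```

```bash

python3 -m jog '[[[0,-0.01,0.25,0],[0,0,0.25,0],[0,0,0.17,0],[0,0,0.08,0],[0,0,0.04,0],[0,0,0,0],[0,0,0,0],[0,0,0,0]]]' | grep -E "force|width|eef"
python3 -c "
from h import *
wgrab('w18')"
python3 plan.py 0.4124 -0.2667 0.042 -4.5
```

```text
eef_pos: [0.4127, -0.2681, 0.0449]
contact_force: [0.8, -0.3, -0.8]
gripper_width: 0.033
t 38.75 p [ 0.4127 -0.2681  0.0449] yaw -4.57 w 0.0327 F [ 0.7 -0.3  0. ] q7 -0.29 tilt 0.11
turn scaled -0.002 shift now [-0.014  0.004  0.029]
shift after turn [-0.014  0.004  0.029]
```

View pics/w18.png

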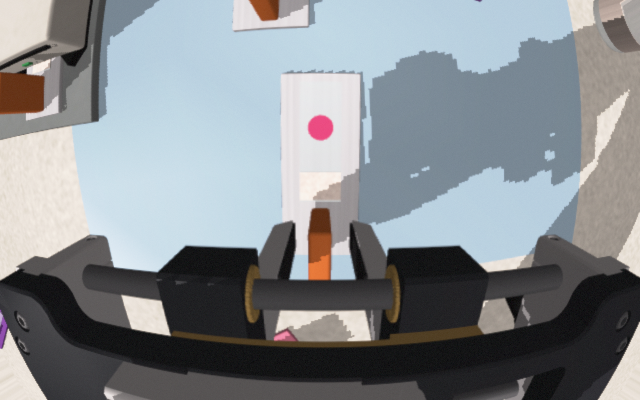

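```bash

python3 -m jog '[[[-0.01,0,0.025,0],[0,0,0,0],[0,0,0,0],[0,0,0,0],[0,0,0,0],[0,0,-0.2,0],[0,0,-0.4,0],[0,0,-0.4,0]]]' 0 | grep -E "force|width|eef"
python3 -m jog '[[[0,0,-0.15,0.009],[0,0,0,0],[0,0,0,0],[0,0,0,0],[0,0,0,0],[0,0,0,0],[0,0,0,0],[0,0,0,0]]]' | grep -E "force|width|eef"
cat > held.py <<'E'
from meas import *
import sys
f=wgrab(sys.argv[1])
v,u=np.mgrid[:400,:640]; P=wpt(f,u,v)
m=(f['depth']>0)&(v<230)&(u>260)&(u<385); q=(P-f['p'])@f['R']; mm=m&(q[...,2]>.02)&(q[...,2]<.05)
mm=big(mm); Q=q[mm]; print(cv2.minAreaRect((Q[:,:2]*1000).astype(np.float32)), np.polyfit(Q[:,1],Q[:,2],1).round(4), 'nose y',Q[:,1].min().round(4), mm.sum())
E
python3 held.py w19
python3 plan.py 0.4485 0.1219 0.15 -4.83
```

```text
eef_pos: [0.4105, -0.2663, 0.1416]
contact_force: [1.0, -0.4, -0.4]
gripper_width: 0.0121
eef_pos: [0.4115, -0.2668, 0.1557]
contact_force: [0.1, 0.2, -0.4]
gripper_width: 0.0117
((-0.1022186279296875, -49.96534729003906), (50.77846145629883, 100.97230529785156), 0.10080971568822861) [-0.0074  0.0358] nose y -0.1005 12082
t 40.13 p [ 0.4117 -0.2668  0.1559] yaw -4.88 w 0.0122 F [-0.3 -0.4 -1. ] q7 -0.47 tilt 0.06
turn scaled -0.002 shift now [-3.905 -0.036  0.06 ]
shift after turn [-3.905 -0.04   0.06 ]
```

```bash

python3 -m jog '[[[-0.355,-0.003,0,0],[-0.355,-0.003,0,0],[-0.355,-0.003,0,0],[-0.355,-0.003,0,0],[-0.355,-0.003,0,0],[-0.355,-0.003,0,0],[-0.355,-0.003,0,0],[-0.355,-0.003,0,0]]]' | grep -E "force|width|eef"
python3 -m jog '[[[-0.355,-0.003,0,0],[-0.355,-0.003,0,0],[-0.355,-0.003,0,0],[0,0,0.25,0],[0,0,0.25,0],[0,0,0.2,0],[0,0,0,0],[0,0,0,0]]]' | grep -E "force|width|eef"
python3 plan.py 0.4485 0.1219 0.053 -4.83
```

```text
eef_pos: [0.4383, 0.0177, 0.1563]
contact_force: [0.4, 0.4, -1.3]
gripper_width: 0.0117
eef_pos: [0.4479, 0.1215, 0.086]
contact_force: [-0.7, -0.5, -0.0]
gripper_width: 0.012
t 41.47 p [0.4479 0.1215 0.086 ] yaw -4.91 w 0.012 F [-0.7 -0.5 -0. ] q7 -1.08 tilt 0.12
turn scaled -0.003 shift now [-0.005 -0.007  0.33 ]
shift after turn [-0.005 -0.007  0.33 ]
```

```bash

python3 -m jog '[[[-0.005,0,0.12,-0.003],[0,0,0.12,0],[0,0,0.06,0],[0,0,0.03,0],[0,0,0,0],[0,0,0,0],[0,0,0,0],[0,0,0,0]]]' | grep -E "force|width|eef"
python3 plan.py 0.4485 0.1219 0.053 -4.83
python3 -c "
from h import *
f=wgrab('w20'); i=f['pixels'][0:130,220:420]; cv2.imwrite('pics/w20c.png',cv2.resize(i,(800,520),interpolation=cv2.INTER_CUBIC))"
```

```text
eef_pos: [0.4488, 0.1225, 0.0539]
contact_force: [0.3, 0.5, -1.0]
gripper_width: 0.0122
t 42.13 p [0.4488 0.1225 0.0539] yaw -4.77 w 0.0122 F [ 0.3  0.5 -1. ] q7 -1.01 tilt 0.05
turn scaled 0.002 shift now [0.006 0.002 0.009]
shift after turn [0.006 0.002 0.009]
```

View pics/w20c.png

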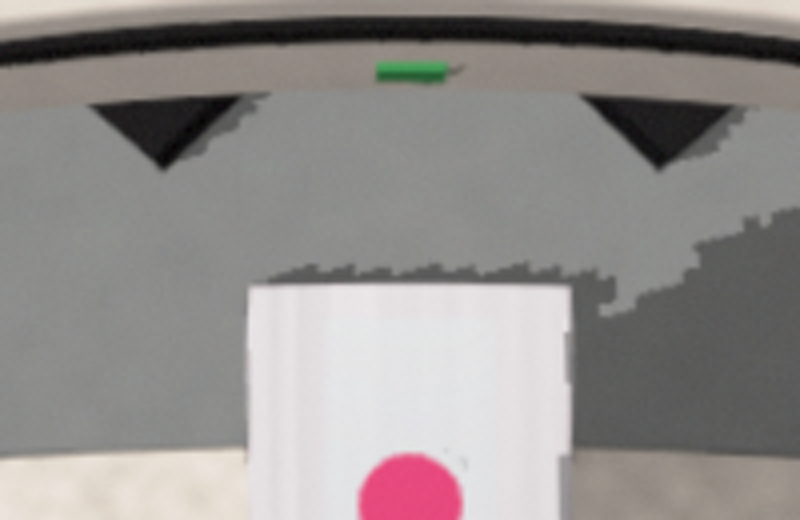

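```bash

python3 -m jog '[[[0.003,-0.08,0.009,0],[0,-0.12,0,0],[0,-0.14,0,0],[0,-0.15,0,0],[0,-0.15,0,0],[0,-0.15,0,0],[0,-0.13,0,0],[0,-0.06,0,0]]]' | grep -E "force|width|eef"
python3 -m jog '[[[0,-0.03,0,0],[0,-0.03,0,0],[0,-0.02,0,0],[0,-0.01,0,0],[0,-0.01,0,0],[0,-0.01,0,0],[0,-0.01,0,0],[0,0,0,0]]]' | grep -E "force|width|eef"
python3 plan.py 0.5557 0.1129 0.053 -4.83
```

```text
eef_pos: [0.5485, 0.1136, 0.0526]
contact_force: [0.4, 0.4, -0.3]
gripper_width: 0.0118
eef_pos: [0.5547, 0.1135, 0.0521]
contact_force: [-7.5, 0.1, 3.6]
gripper_width: 0.0121
t 43.52 p [0.5547 0.1135 0.0521] yaw -4.76 w 0.0121 F [-7.5  0.1  3.6] q7 -1.11 tilt 0.37
turn scaled 0.002 shift now [ 0.005 -0.011 -0.009]
shift after turn [ 0.005 -0.011 -0.009]
```

```bash

python3 -m jog '[[[0,0.02,0,0],[0,0,0,0],[0,0,0,0],[0,0,0,0],[0,0,-0.2,0],[0,0,-0.35,0],[0,0,-0.35,0],[0,0,-0.2,0]]]' 0.35 | grep -E "force|width|eef"
python3 -m jog '[[[0.3,0.1,0,0],[0.3,0.1,0,0],[0.3,0.1,0,0],[0.3,0.1,0,0],[0.3,0.1,0,0],[0.3,0.1,0,0],[0.3,0.1,0,0],[0.3,0.1,0,0]]]' | grep -E "force|width|eef"
python3 -m jog '[[[0.3,0,-0.1,0],[0.1,0,0,0],[0,0,0,0],[0,0,0,0],[0,0,0,0],[0,0,0,0],[0,0,0,0],[0,0,0,0]]]' | grep -E "force|width|eef"
python3 - <<'E'
from meas import *
f=wgrab('w21'); fins(f,'orange',5,16); fins(f,'bay',5,16,.01)
E
python3 plan.py 0.5645 -0.2465 0.042 -4.3
```

```text
eef_pos: [0.5578, 0.1126, 0.1657]
contact_force: [0.4, -0.2, 0.0]
gripper_width: 0.0328
eef_pos: [0.456, -0.1208, 0.1627]
contact_force: [-0.3, -1.6, -0.1]
gripper_width: 0.0331
eef_pos: [0.4532, -0.158, 0.1722]
contact_force: [0.1, -0.1, 1.1]
gripper_width: 0.0333
orange [394, 55, 23, 36] fin top (array([ 564.7, -245.8]), array([11.9, 29.9]), 84.27) [ 0.5644 -0.2455  0.0543]
   blade (array([ 601.7, -249.3]), array([ 50.6, 112.3]), 85.25) 3391 0.0051
orange [184, 101, 29, 33] fin top (array([540.4, -47.3]), array([12.3, 28.5]), 87.94) [ 0.5403 -0.0478  0.064 ]
   blade (array([ 626.8, -112.6]), array([ 3.3, 26.4]), 81.95) 41 0.0076
orange [64, 117, 33, 28] fin top (array([554. , 112.6]), array([14.3, 28.8]), 88.38) [0.554  0.111  0.0634]
   blade (array([542.7,  46.7]), array([14.3,  8.6]), 21.29) 31 0.0086
bay [394, 55, 23, 36] fin top (array([ 564.7, -245.8]), array([11.9, 29.9]), 84.27) [ 0.5644 -0.2455  0.0543]
bay [184, 101, 29, 33] fin top (array([540.4, -47.3]), array([12.3, 28.5]), 87.94) [ 0.5403 -0.0478  0.064 ]
   blade (array([544.1, -47.4]), array([50.7, 44.6]), 85.06) 1026 0.0148
bay [64, 117, 33, 28] fin top (array([554. , 112.6]), array([14.3, 28.8]), 88.38) [0.554  0.111  0.0634]
   blade (array([557.3, 112.8]), array([51.1, 44.3]), 85.56) 609 0.0146
t 45.57 p [ 0.4531 -0.1583  0.1722] yaw -4.68 w 0.033 F [ 0.3  0.1 -0.5] q7 -0.7 tilt 0.03
turn scaled -0.013 shift now [ 0.789 -1.183  1.302]
shift after turn [ 0.797 -1.177  1.302]
```

View pics/w21.png

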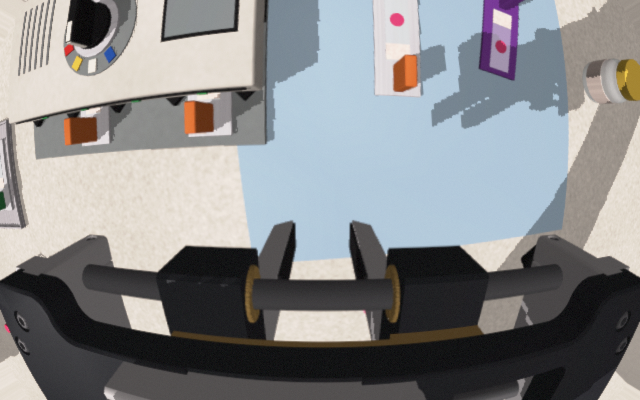

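```bash

python3 -m jog '[[[0.16,-0.235,0.1,-0.013],[0.16,-0.235,0.1,0],[0.16,-0.235,0.1,0],[0.16,-0.235,0.1,0],[0.157,-0.235,0.1,0],[0,0,0.1,0],[0,0,0,0],[0,0,0,0]]]' | grep -E "force|width|eef"
python3 plan.py 0.5644 -0.2463 0.042 -4.4
```

```text
eef_pos: [0.5627, -0.2468, 0.1116]
contact_force: [-0.1, 0.3, -0.0]
gripper_width: 0.0327
t 46.23 p [ 0.5627 -0.2468  0.1116] yaw -4.38 w 0.0327 F [-0.1  0.3 -0. ] q7 -0.66 tilt 0.17
turn scaled 0.001 shift now [-0.006 -0.018  0.696]
shift after turn [-0.006 -0.018  0.696]
```

```bash

python3 -m jog '[[[0,-0.01,0.25,0],[0,0,0.2,0],[0,0,0.14,0],[0,0,0.08,0],[0,0,0.03,0],[0,0,0,0],[0,0,0,0],[0,0,0,0]]]' | grep -E "force|width|eef"
python3 -c "
from h import *
wgrab('w22')"
python3 plan.py 0.5644 -0.2463 0.042 -4.4
```

```text
eef_pos: [0.5655, -0.2482, 0.0435]
contact_force: [-0.5, 0.0, 0.2]
gripper_width: 0.0331
t 46.95 p [ 0.5655 -0.2482  0.0434] yaw -4.38 w 0.0326 F [1.  0.1 0.2] q7 -0.59 tilt 0.1
turn scaled 0.001 shift now [-0.019  0.012  0.014]
shift after turn [-0.019  0.012  0.014]
```

View pics/w22.png

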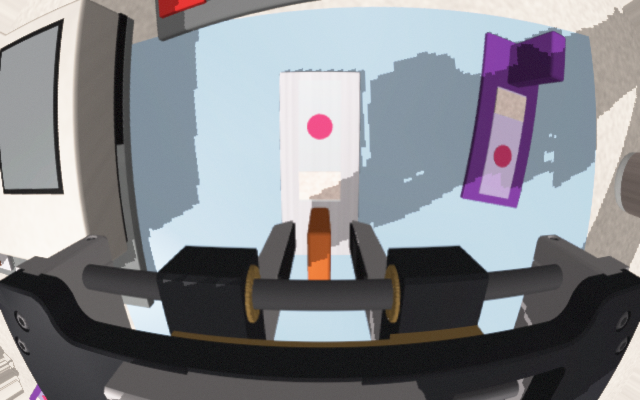

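```bash

python3 -m jog '[[[-0.018,0.01,0.01,0],[0,0,0,0],[0,0,0,0],[0,0,0,0],[0,0,0,0],[0,0,-0.2,0],[0,0,-0.4,0],[0,0,-0.4,0]]]' 0 | grep -E "force|width|eef"
python3 -m jog '[[[0,0,-0.15,0.013],[0,0.3,0,0],[0,0.3,0,0],[0,0,0,0],[0,0,0,0],[0,0,0,0],[0,0,0,0],[0,0,0,0]]]' | grep -E "force|width|eef"
python3 held.py w23
python3 plan.py 0.4418 0.0423 0.15 -4.83
```

```text
eef_pos: [0.5627, -0.2453, 0.1411]
contact_force: [1.4, -0.2, -0.3]
gripper_width: 0.0121
eef_pos: [0.5053, -0.241, 0.1562]
contact_force: [0.5, 0.0, -0.2]
gripper_width: 0.0119
((-0.18690109252929688, -50.93461990356445), (50.77775192260742, 102.91028594970703), 0.03396997228264809) [-0.0073  0.0359] nose y -0.1024 12214
t 48.33 p [ 0.505  -0.241   0.1562] yaw -4.72 w 0.0118 F [-1.1 -0.4 -1.3] q7 -0.63 tilt 0.02
turn scaled 0.004 shift now [-2.772  0.863  0.061]
shift after turn [-2.77   0.868  0.061]
```

```bash

python3 -m jog '[[[-0.308,0.097,0,0.004],[-0.308,0.097,0,0],[-0.308,0.097,0,0],[-0.308,0.097,0,0],[-0.308,0.097,0,0],[-0.308,0.097,0,0],[-0.308,0.097,0,0],[-0.308,0.097,0,0]]]' | grep -E "force|width|eef"
python3 -m jog '[[[-0.306,0.092,0,0],[0,0,0,0],[0,0,0.2,0],[0,0,0.25,0],[0,0,0.25,0],[0,0,0,0],[0,0,0,0],[0,0,0,0]]]' | grep -E "force|width|eef"
python3 plan.py 0.4418 0.0423 0.053 -4.83
```

```text
eef_pos: [0.448, 0.0126, 0.1564]
contact_force: [-0.5, -0.4, -1.3]
gripper_width: 0.0122
eef_pos: [0.4422, 0.0417, 0.0872]
contact_force: [-0.5, -0.4, -0.5]
gripper_width: 0.012
t 49.67 p [0.4422 0.0417 0.0872] yaw -4.94 w 0.012 F [-0.5 -0.4 -0.5] q7 -0.89 tilt 0.07
turn scaled -0.004 shift now [-0.005  0.005  0.342]
shift after turn [-0.005  0.005  0.342]
```

```bash

python3 -m jog '[[[-0.004,0.005,0.12,-0.003],[0,0,0.12,0],[0,0,0.07,0],[0,0,0.03,0],[0,0,0,0],[0,0,0,0],[0,0,0,0],[0,0,0,0]]]' | grep -E "force|width|eef"
python3 plan.py 0.5490 0.0332 0.053 -4.83
python3 -c "
from h import *
f=wgrab('w24'); i=f['pixels'][0:130,220:420]; cv2.imwrite('pics/w24c.png',cv2.resize(i,(800,520),interpolation=cv2.INTER_CUBIC))"
```

```text
eef_pos: [0.4413, 0.0429, 0.053]
contact_force: [-0.0, -0.0, -1.1]
gripper_width: 0.0119
t 50.33 p [0.4413 0.0429 0.053 ] yaw -4.8 w 0.0119 F [-0.  -0.  -1.1] q7 -0.81 tilt 0.05
turn scaled 0.001 shift now [ 6.000e-03 -1.082e+00  1.000e-03]
shift after turn [ 6.000e-03 -1.082e+00  1.000e-03]
```

View pics/w24c.png

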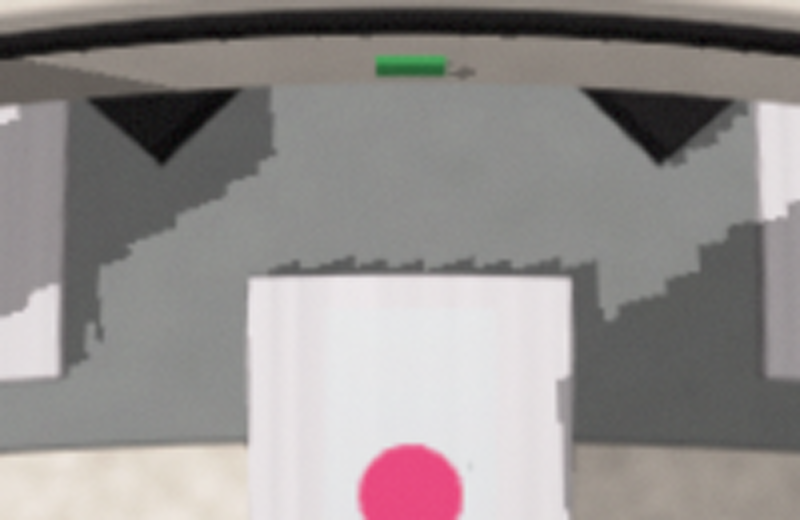

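```bash

python3 -m jog '[[[0.003,-0.08,0,0],[0,-0.12,0,0],[0,-0.14,0,0],[0,-0.15,0,0],[0,-0.15,0,0],[0,-0.15,0,0],[0,-0.12,0,0],[0,-0.06,0,0]]]' | grep -E "force|width|eef"
python3 -m jog '[[[0,-0.03,0,0],[0,-0.03,0,0],[0,-0.02,0,0],[0,-0.01,0,0],[0,-0.01,0,0],[0,-0.01,0,0],[0,-0.01,0,0],[0,0,0,0]]]' | grep -E "force|width|eef"
python3 plan.py 0.5490 0.0332 0.053 -4.83
```

```text
eef_pos: [0.5399, 0.0341, 0.0526]
contact_force: [0.4, -0.0, -1.3]
gripper_width: 0.0116
eef_pos: [0.5465, 0.0338, 0.0521]
contact_force: [-5.2, -0.4, 2.7]
gripper_width: 0.0121
t 51.72 p [0.5465 0.0338 0.0521] yaw -4.8 w 0.0121 F [-5.2 -0.4  2.7] q7 -0.95 tilt 0.32
turn scaled 0.001 shift now [ 0.004 -0.025 -0.009]
shift after turn [ 0.004 -0.025 -0.009]
```

```bash

python3 -m jog '[[[0,-0.01,0,0],[0,-0.01,0,0],[0,-0.01,0,0],[0,0,0,0],[0,0,0,0],[0,0,0,0],[0,0,0,0],[0,0,0,0]]]' | grep -E "force|width|eef"
python3 -m jog '[[[0,0.04,0,0],[0,0,0,0],[0,0,0,0],[0,0,0,0],[0,0,-0.2,0],[0,0.2,-0.35,0],[0,0.35,-0.2,0],[0,0.3,-0.2,0]]]' 0.35 | grep -E "force|width|eef"
python3 -m jog '[[[0,0,-0.3,0],[0,0,-0.3,0],[0,0,0,0],[0,0,0,0],[0,0,0,0],[0,0,0,0],[0,0,0,0],[0,0,0,0]]]' | grep -E "force|width|eef"
python3 - <<'E'
from meas import *
f=wgrab('w25'); fins(f,'bay',5,16,.01); fins(f,'tray',50,80,.004)
for k in(1,2,3):print(k,bay(k,-.025).round(4))
E
python3 plan.py
```

```text
eef_pos: [0.5467, 0.0337, 0.052]
contact_force: [-11.7, 0.6, 6.7]
gripper_width: 0.012
eef_pos: [0.4634, 0.0402, 0.1485]
contact_force: [0.4, 0.2, 0.5]
gripper_width: 0.033
eef_pos: [0.4634, 0.0404, 0.2066]
contact_force: [-0.4, -0.6, -0.5]
gripper_width: 0.0327
bay [316, 92, 12, 31] fin top (array([547.5,  33.8]), array([10.5, 28. ]), 85.14) [0.5473 0.0338 0.0645]
   blade (array([550.7,  33.5]), array([49.9, 44.1]), 85.2) 1340 0.0147
bay [234, 95, 21, 29] fin top (array([553.8, 112.7]), array([12.6, 27.8]), 84.14) [0.5537 0.1126 0.0643]
   blade (array([550.7,  33.5]), array([49.9, 44.1]), 85.2) 1340 0.0147
bay [389, 95, 22, 29] fin top (array([540.2, -45.7]), array([11.9, 28.2]), 83.71) [ 0.5401 -0.0452  0.0644]
   blade (array([550.7,  33.5]), array([49.9, 44.1]), 85.2) 1340 0.0147
tray [34, 183, 54, 27] fin top (array([487.5, 416.2]), array([77.5, 26.8]), 88.66) [0.4884 0.41   0.0568]
   blade (array([526.8, 383.2]), array([ 53.1, 120.3]), 87.85) 1529 0.0089
1 [ 0.5391 -0.0464]
2 [0.5458 0.0333]
3 [0.5526 0.113 ]
t 53.77 p [0.4634 0.0404 0.2067] yaw -4.82 w 0.0329 F [0.2 0.4 0.5] q7 -1.14 tilt 0.09
```

View pics/w25.png

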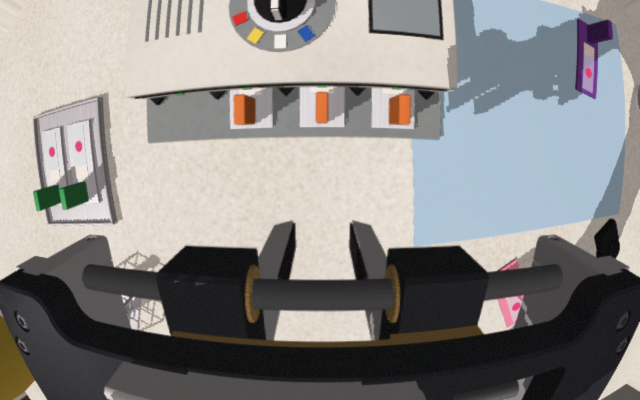

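All three fins sit 1–2 mm from the predicted home position. The visible blade tails are 44 mm, which means fully home. The tray paddles are flat, with blade tops at z=8.9 mm. The black frame holds the yellow tile, so the dial goes to yellow.

```bash
python3 plan.py 0.6602 0.0648 0.105 -4.83; python3 -c "
from h import *
f=cams.grab_frame('top'); i=f['pixels'][100:300,110:510]; cv2.imwrite('pics/t25.png',cv2.resize(i,(800,400),interpolation=cv2.INTER_CUBIC))"
```

```text
t 53.77 p [0.4634 0.0404 0.2067] yaw -4.82 w 0.0329 F [0.2 0.4 0.5] q7 -1.14 tilt 0.09
turn scaled 0.0 shift now [-0.41  -1.941  1.014]
shift after turn [-0.41  -1.941  1.014]
```

View pics/t25.png

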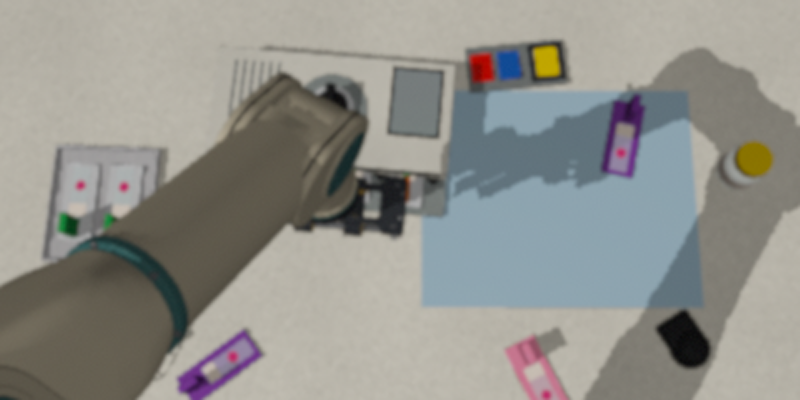

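The top view confirms the yellow tile at (546,62) in the black frame, and no orange paddles remain on the mat. Jar and mouse are unmoved. Going to the dial.

```bash

python3 -m jog '[[[-0.068,-0.324,0,0],[-0.068,-0.324,0,0],[-0.068,-0.324,0,0],[-0.068,-0.324,0,0],[-0.068,-0.324,0,0],[-0.068,-0.32,0,0],[0,0,0.2,0],[0,0,0.2,0]]]' 0.4 | grep -E "force|width|eef"
python3 -m jog '[[[0,0,0,0],[0,0,0,0],[0,0,0,0],[0,0,0,0],[0,0,0,0],[0,0,0,0],[0,0,0,0],[0,0,0,0]]]' | grep -E "force|width|eef"
python3 - <<'E'
from meas import *
f=wgrab('w26')
v,u=np.mgrid[:400,:640]; P=wpt(f,u,v); z=P[...,2]
mm=(f['depth']>0)&(z>.093)&(z<.115)&(abs(P[...,0]-.66)<.04)&(abs(P[...,1]-.064)<.04)&(v<245)
print(mm.sum(),rect(P,mm),P[mm].mean(0).round(4))
E
python3 plan.py 0.6602 0.0648 0.105 -4.83
```

```text
eef_pos: [0.663, 0.0647, 0.1668]
contact_force: [-1.2, -0.3, -0.1]
gripper_width: 0.0377
eef_pos: [0.6606, 0.0652, 0.1679]
contact_force: [0.3, 0.2, -0.3]
gripper_width: 0.0374
1192 (array([661.9,  64.2]), array([14.2, 47.5]), 84.88) [0.6636 0.0644 0.1033]
t 55.2 p [0.6606 0.0651 0.1678] yaw -4.79 w 0.0377 F [-0.  0.  0.] q7 -1.22 tilt 0.03
turn scaled 0.001 shift now [0.004 0.004 0.628]
shift after turn [0.004 0.004 0.628]
```

View pics/w26.png

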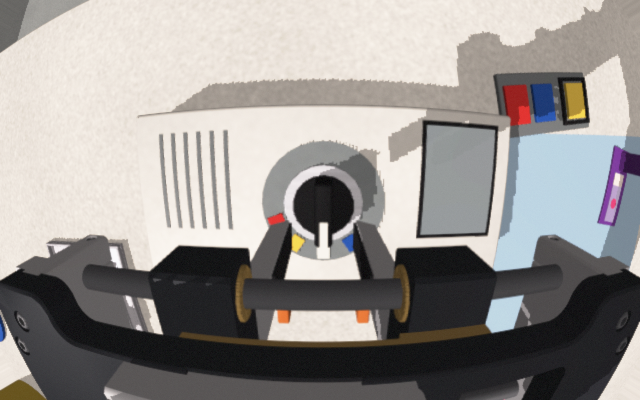

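```bash

python3 -m jog '[[[0,0,0.2,0],[0,0,0.2,0],[0,0,0.13,0],[0,0,0.07,0],[0,0,0.025,0],[0,0,0,0],[0,0,0,0],[0,0,0,0]]]' | grep -E "force|width|eef"
python3 -m jog '[[[0,0,0,0],[0,0,0,0],[0,0,0,0],[0,0,0,0],[0,0,0,0],[0,0,0,0.15],[0,0,0,0.15],[0,0,0,0.15]]]' 0 | grep -E "force|width|eef"
python3 -m jog '[[[0,0,0,0.15],[0,0,0,0.15],[0,0,0,0.15],[0,0,0,0.15],[0,0,0,0.1],[0,0,0,0],[0,0,0,0],[0,0,0,0]]]' | grep -E "force|width|eef"
python3 plan.py 0.6602 0.0648 0.105 -39.2
```

```text
eef_pos: [0.6612, 0.0648, 0.106]
contact_force: [0.1, 0.5, -0.4]
gripper_width: 0.0376
eef_pos: [0.661, 0.0643, 0.1053]
contact_force: [-0.5, -2.2, 0.4]
gripper_width: 0.0147
eef_pos: [0.6604, 0.0645, 0.1051]
contact_force: [-1.0, -1.7, 1.3]
gripper_width: 0.014
t 57.2 p [0.6604 0.0645 0.1051] yaw -39.26 w 0.014 F [-1.  -1.7  1.3] q7 -1.68 tilt 0.03
turn scaled -0.002 shift now [-0.001  0.004  0.001]
shift after turn [-0.001  0.004  0.001]
```

```bash

python3 -m jog '[[[0,0,0,0],[0,0,0,0],[0,0,0,0],[0,0,0,0],[0,0,-0.2,0],[0,0,-0.35,0],[0,0,-0.35,0],[0,0,-0.35,0]]]' 0.4 | grep -E "force|width|eef"
python3 -m jog '[[[0,0.25,-0.15,-0.23],[0,0.25,-0.1,-0.23],[0,0.25,-0.1,-0.23],[0,0.25,0,-0.23],[0,0.25,0,-0.226],[0,0.25,0,0],[0,0,0,0],[0,0,0,0]]]' | grep -E "force|width|eef"
python3 -m jog '[[[0,0,0,0],[0,0,0,0],[0,0,0,0],[0,0,0,0],[0,0,0,0],[0,0,0,0],[0,0,0,0],[0,0,0,0]]]' | grep -E "force|width|eef"
python3 - <<'E'
from meas import *
f=wgrab('w27')
v,u=np.mgrid[:400,:640]; P=wpt(f,u,v); z=P[...,2]
mm=(f['depth']>0)&(z>.093)&(z<.115)&(abs(P[...,0]-.66)<.04)&(abs(P[...,1]-.064)<.04)&(v<245)
print(mm.sum(),rect(P,mm),P[mm].mean(0).round(4))
fins(f,'bay',5,16,.01); fins(f,'tray',50,80,.004)
E
python3 plan.py
```

```text
eef_pos: [0.6602, 0.0651, 0.2311]
contact_force: [0.3, -0.7, 0.2]
gripper_width: 0.0375
eef_pos: [0.5238, 0.121, 0.2654]
contact_force: [-0.1, -0.8, -0.4]
gripper_width: 0.0376
eef_pos: [0.5245, 0.1202, 0.2649]
contact_force: [-0.4, -0.2, 0.2]
gripper_width: 0.0375
638 (array([659.9,  64.5]), array([15., 52.]), 50.4) [0.6584 0.0658 0.1032]
bay [321, 143, 10, 27] fin top (array([554.2, 113.6]), array([10.4, 27.8]), 85.14) [0.5544 0.1136 0.0646]
   blade (array([554.5, 113. ]), array([48.8, 39.7]), 85.06) 869 0.0147
bay [382, 144, 17, 26] fin top (array([547.5,  34.4]), array([11.5, 27.3]), 88.34) [0.5476 0.0344 0.0644]
   blade (array([554.5, 113. ]), array([48.8, 39.7]), 85.06) 869 0.0147
bay [439, 146, 22, 26] fin top (array([540.5, -45.6]), array([11.8, 28.9]), 83.75) [ 0.5405 -0.0448  0.0641]
   blade (array([548.4,  33.4]), array([51.1, 40.3]), 85.81) 694 0.0148
tray [136, 210, 20, 25] fin top (array([487.6, 380.1]), array([26.5,  4.2]), 1.28) [0.488  0.3798 0.0562]
   blade (array([527.5, 383. ]), array([ 51.4, 119.2]), 87.65) 1702 0.009
tray [102, 212, 21, 23] fin top (array([489.7, 445.8]), array([27.6,  5.1]), 2.4) [0.4905 0.446  0.0552]
   blade (array([527.5, 383. ]), array([ 51.4, 119.2]), 87.65) 1701 0.009
t 59.25 p [0.5245 0.1202 0.265 ] yaw -4.92 w 0.0378 F [ 0.3  0.2 -0.6] q7 -1.36 tilt 0.0
```

View pics/w27.png

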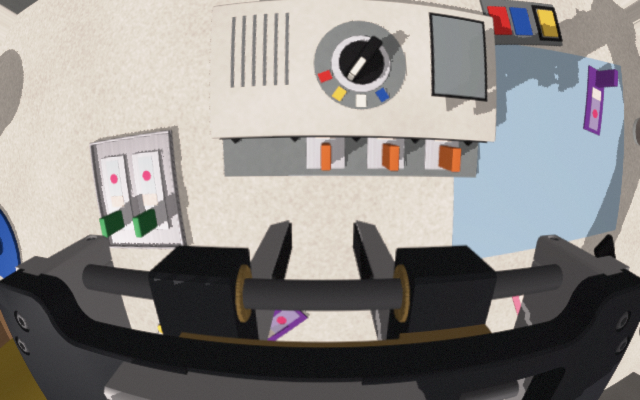

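The dial stands at yellow (0.61 rad), with the pointer at (357,70) aiming at the yellow mark at (340,92). All paddles are in place and the arm is clear, so I'm handing in.

```bash
python3 -c "
from h import *
print(r.job_done())"
```

```text
the job is handed in; nothing more can be done
None
```

The job is handed in at about 59 s of the 210 s allowed. No verdict is reported, so success rests on my own checks below.

**What I did:**
- **Dial to white:** it started at red. The grip slackened once on the way and left it at yellow, so I gripped it again and finished the turn. It read within about 0.01 rad of white before I moved any paddle.
- **Finished paddles:** I took both green ones out of bays 4 and 2 and laid them side by side in the tray.
- **New paddles:** I pushed all three orange ones against the stop, in bays 1, 3 and 2. One had been knocked about 4 cm aside, so I measured it again before gripping.
- **Dial to yellow:** the yellow tile is the one in the black frame.

**Last checks:**
- **Dial:** about 0.61 rad, at the yellow mark.
- **New paddles:** each pushed against the stop with 7–12 N. The fins ended 1–2 mm from the position I predicted for fully home. Before the last dial turn, 44–45 mm of blade showed outside each bay, as it should when fully home. In the final picture it measured 40 mm in bays 2 and 3 (bay 1 was not measured there). I put that down to the gripper and housing hiding part of the blade, because the fins had not moved.
- **Finished paddles:** both are well inside the tray. The right-hand one measures flat, with its blade top at 9 mm. The left-hand one I judged flat from the picture and its fin height only.
- **Bystanders:** I saw no change in the jar or mouse and did not touch the tube rack. I did not re-measure any of them.

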